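# Lock and load the pedalboard

### The arm

A 6-joint arm with a two-finger parallel gripper is mounted at the origin on the work surface. World frame = base frame: x ahead of the robot, y to its left, z up, the work surface at z = 0. Lengths are in mm, angles in rad, forces in N, time in s.
With the tool pointing down it reaches from about 325 to 900 mm from the base axis. Payload 3.5 kg.
Tool frame: the origin (TCP) lies on the mounting face of the last link; the fingertips stand 173 mm ahead of it and the grasp point (between the pads) lies env.tcp_to_grasp ahead of it (env.tcp_to_grasp is the distance from the TCP to the grasp point, in mm); z points along the fingers, y is the line along which they close (so a half turn about z gives the same grasp; the last joint's range is limited). The gripper opens to 85 mm and grips with 20 to 120 N. Pads are 22 mm wide; open, the fingers measure 114 mm over their backs; the gripper's body (76 mm by 85 mm) begins 54 mm behind the grasp point. The pads swing forward as they close: fully open they stand 13 mm farther back than shut.
Start: joints at [1.045, 0.276, -0.026, 1.268, 0, 1.467], TCP at [256.453, 569.96, 404.713] pointing down, gripper open.
Joint ranges: [-3.12, 3.12], [-0.85, 1.88], [-1.08, 1.24], [-1.95, 2.15], [-1.57, 1.53], [-3.14, 3.14]. Speed limits (rad/s): [2.57, 2.57, 3.14, 3.14, 3.14, 3.14].

### API

Orientations are given as a 3x3 rotation matrix whose columns are the frame's x, y, z axes.
In Python, from station import env gives the robot as it stands. The module is installed in compiled form; this text tells all that it offers.
- The arm moves only by the tool servo_tool, never from a script. Its argument "targets" is a list of rows, each an object of numbers: "wx", "wy", "wz": the turn, a rotation vector about the world's x, y, z in rad; "tx", "ty", "tz": the shift along the world's x, y, z in cm; "gripper": the closure, from 0 (fully open) to 1 (shut). In form: [{"wx": .., "wy": .., "wz": .., "tx": .., "ty": .., "tz": .., "gripper": ..}, ...]. A call has 1 to 20 rows; each row shifts and turns the commanded pose from where the row before left it; what a row does not reach is not made up. A row lasts 1/8 s, in which the tool goes at most 62.5 mm and 10.7 degrees, less where a joint would pass 70% of its speed; a pose out of reach is approached as far as the arm can. A call with a gripper value outside its range is refused whole. The fingers move at their own pace and stop on an object; "newtons" is the grip in N (left out, the last holds). Time passes only in rows, so rows that do not move let the fingers close. It gives the time, the measured TCP pose, the force, the opening and the grip force at its end, in the units of the state.
- env.state(): the state, without advancing time (a new reading comes with each control period).
- env.capture(name): name is "side" or "top" or "wrist"; returns the picture (420x560x3 uint8, blue, green, red); there is no depth.
- env.camera_model(name): a dict with "fx", "fy", "cx", "cy" (pixels), "k1" (the pictures are not rectified: a ray, as slopes to the right and down, at radius r is drawn at 1 + k1 r^2 times it, then the intrinsics apply), "eye" and "attitude" of the camera in the world; the wrist camera has in their place "tool_from_camera" (4x4, takes a point from camera to tool coordinates, whose origin is the TCP and whose axes are the flange's). Camera axes: x right, y up, looking along -z (the intrinsics and any distortion apply to the point x, -y, -z); pixel columns grow to the right and rows downward; lengths in mm; the calibration is good to about 2 mm. A picture is of the moment at which its call begins: read the wrist's pose just before it. camera_model takes no time and is no camera call.
- env.finish_job(): hands the job in; it is judged then, once.
Trained networks look in the newest picture that a camera, given by its name, has taken for a name from the list of things; names that differ only in an ending like _2 or _b are one class to them, and where a whole thing is asked for, a point or a joint stands for the part that bears it (a point fixed in the world has none). Each returns a list of dicts, best first, with "score" (0 to 1); they miss things now and then, are a little off and sometimes report something else, mostly with a low value. They report only what shows in the picture. A call takes as long as a camera call.
- env.spot_in(camera, name): "point" ([x, y, z] in mm, in the coordinates of the camera as it stood for that picture, good to about 4 mm: the middle of the surface that is visible of it).
- env.outline_of(camera, name): "region" (420x560 bool, what is visible of it).
- env.pinpoint(camera, name): "point" ([x, y, z] in mm, in the coordinates of the camera as it stood for that picture, good to about 4 mm: a listed point, or the origin of a listed thing).
The state is a dict: "time_s": time; "qpos": joint angles; "joint_velocities": joint speeds; "joint_torque": joint torques, N m; "position": TCP position; "ee_rot": TCP orientation; "ft_force": force on the tool from outside, world axes, zero at the start; "ft_torque": the same for the moment, N m; "opening": finger opening in mm; "grip_force": force on a finger pad.
Only numpy, scipy, OpenCV 4.12 (cv2) and the standard library are available. Lean on these libraries where they do the work, as an engineer would, in place of code of your own. Each camera call takes 0.05 s, during which the arm holds its last target. There are 200 camera calls.

### The job

Tighten the pedalboard before loading it: take the T-handle hex key from its wooden stand, seat it fully home in the socket of the clamp screw, turn the screw clockwise against its stop, and put the key back in its stand, standing upright with its flange down on the wood. Only once the screw is tight, set every effects pedal on the sloped deck, one squarely in the middle of each rubber pad it takes, lying flat with the footswitch end towards the low front edge. Leave the other things on the desk where they are.

Things in the scene. Friction and masses are not known exactly. Their poses are not given: they have to be found in the camera images.
- deck: Sloped aluminium deck of the fixed pedalboard, 126 mm (x) by 400 mm (y). Origin: middle of its upper surface, 48 mm above the desk; x runs up the slope (0.20 rad) from the low front edge, z square to the surface. A black lip 8 mm high runs along the low edge, 63 mm from the middle. Off the right end (-y) stands a blue clamp block 64 x 64 mm, 34 mm tall, with the clamp screw on top.
- pad0 (a point): Centre of rubber pad 0 on the deck's surface (from the right (-y) end the first); axes as the deck's. The dark pad is 110 x 60 mm, flush with the deck; pads are 85 mm apart.
- pad1 (a point): Centre of rubber pad 1 on the deck's surface (from the right (-y) end the second); axes as the deck's. The dark pad is 110 x 60 mm, flush with the deck; pads are 85 mm apart.
- pad2 (a point): Centre of rubber pad 2 on the deck's surface (from the right (-y) end the third); axes as the deck's. The dark pad is 110 x 60 mm, flush with the deck; pads are 85 mm apart.
- pad3 (a point): Centre of rubber pad 3 on the deck's surface (from the right (-y) end the fourth); axes as the deck's. The dark pad is 110 x 60 mm, flush with the deck; pads are 85 mm apart.
- screw (a joint): Angle of the clamp screw, rad: grows clockwise seen from above, about the upright axis through socket. Starts loose (0 to 0.4) and runs to a firm stop at 2.4, which is tight. Friction 0.12 N m; it stays where it is left. The yellow tick on its rim points at a white dot on the block at 0 and at a green dot at 2.4.
- socket (a point): Centre of the floor of the hex socket in the clamp screw, an upright round steel head 39 mm across, its top 20 mm above this point and 58 mm above the desk. Socket: 15 mm across flats, 16 mm straight, then flared (40 degrees) over the upper 4 mm. Axes turn with the screw: z up, x to the yellow tick; two corners of the hexagon lie on the x axis, so the key fits every 60 degrees.
- key: Loose T-handle hex key, 0.25 kg, 139 mm tall. Origin at the shaft's tip, z up the shaft. Hex shaft 14 mm across flats (11 mm over the last 3 mm), two corners on its x axis; round black flange 44 mm across, 85 to 93 mm above the tip; orange bar handle 90 mm (x) by 22 mm (y), 113 to 139 mm above the tip. Starts upright in its stand, flange on the top. Fully seated, its tip is on the socket's floor.
- stand_top (a point): Centre of the mouth of the hole in the top of the key's fixed wooden stand, a block 80 x 80 mm, 92 mm tall; the square hole is 24 x 24 mm and 87 mm deep, sides parallel to the axes of this point, z up.
- pedal_A: Loose red effects pedal (absent in some runs), 0.24 kg: box 95 (x) x 48 (y) x 40 mm tall. Origin in the middle of its underside, z up; the single steel footswitch stands 10 mm high near its -x end, two black knobs 10 mm high near its +x end.
- pedal_B: Loose yellow effects pedal (absent in some runs), 0.24 kg: box 95 (x) x 48 (y) x 40 mm tall. Origin in the middle of its underside, z up; the single steel footswitch stands 10 mm high near its -x end, two black knobs 10 mm high near its +x end.
- pedal_C: Loose green effects pedal (absent in some runs), 0.24 kg: box 95 (x) x 48 (y) x 40 mm tall. Origin in the middle of its underside, z up; the single steel footswitch stands 10 mm high near its -x end, two black knobs 10 mm high near its +x end.
- pedal_D: Loose white effects pedal (absent in some runs), 0.24 kg: box 95 (x) x 48 (y) x 40 mm tall. Origin in the middle of its underside, z up; the single steel footswitch stands 10 mm high near its -x end, two black knobs 10 mm high near its +x end.
- pedal_A_foot (a point): Point under the middle of the footswitch end of the red pedal, 40 mm along -x from its origin.
- pedal_B_foot (a point): Point under the middle of the footswitch end of the yellow pedal, 40 mm along -x from its origin.
- pedal_C_foot (a point): Point under the middle of the footswitch end of the green pedal, 40 mm along -x from its origin.
- pedal_D_foot (a point): Point under the middle of the footswitch end of the white pedal, 40 mm along -x from its origin.
- metronome: Bystander, to be left alone: dark wooden metronome, pyramid with a 76 mm wide foot, 108 mm tall. Origin under its middle.
- mug: Bystander, to be left alone: blue mug, 80 mm across, 95 mm tall. Origin under its middle.
- harmonica: Bystander, to be left alone: steel and black harmonica, 102 x 28 x 23 mm, lying flat. Origin under its middle.
- tin: Bystander, to be left alone: small green jar with brass lid, 64 mm across, 50 mm tall. Origin under its middle.
- tape: Bystander, to be left alone: red ring (roll of tape), 100 mm across, 25 mm tall. Origin under its middle.
- shaker: Bystander, to be left alone: yellow cylinder (shaker), 48 mm across, 130 mm tall, upright. Origin under its middle.
- tuner: Bystander, to be left alone: flat black tuner, 80 x 60 x 25 mm. Origin under its middle.

How it is judged (in metres and radians):
On the way, in this order (a step that is already met when the one before it is completed fails the run):
1. the key is fully seated, upright, in the socket of the still loose screw (horizontal distance between key and socket below 0.004 m and z of key in the frame of socket below 0.004 m and angle between key's own z axis and vertical below 0.07 rad and value of joint screw below 0.8 rad), for 0.2 s.
2. the screw is turned tight with the key still fully seated (horizontal distance between key and socket below 0.004 m and z of key in the frame of socket below 0.004 m and angle between key's own z axis and vertical below 0.07 rad and value of joint screw above 2.25 rad), for 0.1 s.
At the end, for the whole second after the job is handed in: Screw above 2.25 rad; key upright (0.07 rad) in its stand, flange within 4 mm of the wood; each pedal at rest, flat on the deck (0.1 rad, 5 mm), centre within 20 mm of a pad's, square within 0.26 rad, footswitch end towards the low front edge (value of joint screw above 2.25 rad and horizontal distance between key and stand_top below 0.012 m and z of key in the frame of stand_top below -0.081 m and angle between key's own z axis and vertical below 0.07 rad and linear speed of each of key, pedal_A, pedal_B, pedal_C, pedal_D below 0.02 m/s and (distance between pedal_A and pad0 below 0.02 m or distance between pedal_A and pad1 below 0.02 m or distance between pedal_A and pad2 below 0.02 m or distance between pedal_A and pad3 below 0.02 m) and z of pedal_A in the frame of deck between -0.005 and 0.005 m and angle between the z axis of each of pedal_A, pedal_B, pedal_C, pedal_D and the z axis of deck, either way round below 0.1 rad and angle between each of pedal_A, pedal_B, pedal_C, pedal_D's own z axis and vertical below 0.5 rad and angle between the x axis of each of pedal_A, pedal_B, pedal_C, pedal_D and the x axis of deck, either way round below 0.26 rad and x of each of pedal_A_foot, pedal_B_foot, pedal_C_foot, pedal_D_foot in the frame of deck below 0 m and (distance between pedal_B and pad0 below 0.02 m or distance between pedal_B and pad1 below 0.02 m or distance between pedal_B and pad2 below 0.02 m or distance between pedal_B and pad3 below 0.02 m) and z of pedal_B in the frame of deck between -0.005 and 0.005 m and (distance between pedal_C and pad0 below 0.02 m or distance between pedal_C and pad1 below 0.02 m or distance between pedal_C and pad2 below 0.02 m or distance between pedal_C and pad3 below 0.02 m) and z of pedal_C in the frame of deck between -0.005 and 0.005 m and (distance between pedal_D and pad0 below 0.02 m or distance between pedal_D and pad1 below 0.02 m or distance between pedal_D and pad2 below 0.02 m or distance between pedal_D and pad3 below 0.02 m) and z of pedal_D in the frame of deck between -0.005 and 0.005 m); the robot touches nothing.
It fails at once if a pedal is set on the deck before the screw is tight (value of joint screw below 2.2 rad and ((contact force between pedal_A and deck above 0.3 N and z of pedal_A in the frame of deck above -0.008 m) or (contact force between pedal_B and deck above 0.3 N and z of pedal_B in the frame of deck above -0.008 m) or (contact force between pedal_C and deck above 0.3 N and z of pedal_C in the frame of deck above -0.008 m) or (contact force between pedal_D and deck above 0.3 N and z of pedal_D in the frame of deck above -0.008 m))).
It fails at once if a bystander is moved more than 40 mm or tipped over (distance of any of metronome, mug, harmonica, tin, tape, shaker, tuner from where it was at the start of the episode above 0.04 m or angle between any of metronome, mug, harmonica, tin, tape, shaker, tuner's own z axis and vertical above 0.5 rad).
Of pedal_A, pedal_B, pedal_C, pedal_D only 3 to 4 are there at a start; the rules pass over those that are not, and their reading is None.
At some moment in a run one of pedal_A, pedal_B, pedal_C, pedal_D may be knocked a few centimetres aside while the robot is not near it.
It also fails if it takes over 210 s, if anything falls off the work surface, if the arm or the gripper's body presses on something with over 40 N, if the wrist force passes 120 N, or if a joint passes its speed limit or range.

## Working session

There is one attempt and no reset: what is moved stays moved. The work goes in short steps, Python scripts to look and compute and a tool call to move; the robot and the scene stay as the last step left them, time stands still between calls to the robot, and variables do not carry over. Pictures are saved under pics/ and viewed, at most 14 in all, crops included, and the job is handed in when it is done.

Besides the shell and the picture viewer there is one more tool, called after "Request:" by a JSON object that holds its "fn" and its "kwargs", one argument or row to a line. servo_tool: Moves the arm, as the interface text tells. Its arguments: {"type":"object","properties":{"targets":{"type":"array","items":{"type":"object","properties":{"wx":{"type":"number"},"wy":{"type":"number"},"wz":{"type":"number"},"tx":{"type":"number"},"ty":{"type":"number"},"tz":{"type":"number"},"gripper":{"type":"number"}}}},"newtons":{"type":"number"}},"required":["targets"]}

```bash
mkdir -p pics
cat > h.py <<'E'
import numpy as np, cv2
from station import env
def w_from(cam, p, st=None):
    m=env.camera_model(cam); p=np.array(p,float)
    if cam=="wrist":
        T=np.array(m["tool_from_camera"]); q=T[:3,:3]@p+T[:3,3]
        return np.array(st["ee_rot"])@q+np.array(st["position"])
    return np.array(m["attitude"])@p+np.array(m["eye"])
def pin(cam,name,st=None,f="pinpoint",n=2):
    return [(round(d["score"],2),np.round(w_from(cam,d["point"],st),1).tolist()) for d in getattr(env,f)(cam,name)[:n]]
def project(cam,P,st=None):
    m=env.camera_model(cam); P=np.array(P,float)
    if cam=="wrist":
        T=np.array(m["tool_from_camera"]); q=np.array(st["ee_rot"]).T@(P-np.array(st["position"])); c=T[:3,:3].T@(q-T[:3,3])
    else: c=np.array(m["attitude"]).T@(P-np.array(m["eye"]))
    x,y=c[0]/-c[2],-c[1]/-c[2]; k=1+m["k1"]*(x*x+y*y)
    return np.array([m["fx"]*x*k+m["cx"],m["fy"]*y*k+m["cy"]])
def unproj(cam,uv,z,st=None):
    "pixel -> world point on horizontal plane z"
    m=env.camera_model(cam)
    xd,yd=(uv[0]-m["cx"])/m["fx"],(uv[1]-m["cy"])/m["fy"]; x,y=xd,yd
    for _ in range(20):
        k=1+m["k1"]*(x*x+y*y); x,y=xd/k,yd/k
    o=w_from(cam,[0,0,0],st); d=w_from(cam,[x,-y,-1],st)-o
    return o+d*(z-o[2])/d[2]
E
python3 - <<'E'
from h import *
s=env.state(); print(s["time_s"],s["position"],s["ee_rot"],s["opening"],env.tcp_to_grasp)
for c in ("top","side"):
    im=env.capture(c); cv2.imwrite(f"pics/{c}0.png",im)
    m=env.camera_model(c); print(c,m)
    for n in ["deck","pad0","pad1","pad2","pad3","socket","key","stand_top"]+["pedal_"+x for x in "ABCD"]+["pedal_%s_foot"%x for x in "ABCD"]+["metronome","mug","harmonica","tin","tape","shaker","tuner"]:
        print(n,pin(c,n))
m=env.camera_model("wrist"); print(m); print(env.state()["time_s"])
E
```

```text
0.0 [256.22719304 569.61724719 403.54515978] [[-9.11956713e-01  4.10284848e-01 -1.13857019e-03]
 [ 4.10286360e-01  9.11954653e-01 -1.95298571e-03]
 [ 2.37043934e-04 -2.24817825e-03 -9.99997445e-01]] 85.39011041933192 154.70000000000002
top {'fx': 467.7946169669856, 'fy': 467.7946169669856, 'cx': 270.6093163535106, 'cy': 207.62359865867558, 'k1': -0.014986562943584025, 'eye': array([ 484.50445944,  -13.21273267, 1370.03115215]), 'attitude': array([[-0.00825929,  0.99754349, -0.0695613 ],
       [-0.99996235, -0.0084245 , -0.00208191],
       [-0.00266281,  0.06954149,  0.99757551]])}
deck [(0.68, [637.8, -16.5, 50.1]), (0.3, [403.2, -307.8, -0.4])]
pad0 [(0.93, [654.8, -145.6, 44.7]), (0.86, [642.7, -62.1, 49.3])]
pad1 [(0.93, [654.8, -145.6, 44.7]), (0.86, [642.7, -62.1, 49.3])]
pad2 [(0.93, [654.8, -145.6, 44.7]), (0.86, [642.7, -62.1, 49.3])]
pad3 [(0.93, [654.8, -145.6, 44.7]), (0.86, [642.7, -62.1, 49.3])]
socket [(0.73, [637.9, -254.2, 35.2])]
key [(0.68, [567.5, -401.8, 4.5]), (0.59, [779.7, 14.0, 1.3])]
stand_top [(0.91, [569.1, -395.5, 89.0]), (0.3, [410.3, -65.9, -0.3])]
ped
[... 2046 characters left out ...]
n [(0.61, [684.3, -398.5, -2.2]), (0.28, [638.3, -255.1, 33.4])]
tape [(0.76, [781.4, -131.3, 1.7])]
shaker [(0.64, [688.8, 330.4, 2.0])]
tuner [(0.73, [712.2, -295.1, -1.7]), (0.61, [440.3, -293.7, 1.4])]
{'fx': 352.6987601158926, 'fy': 352.6987601158926, 'cx': 275.3624913242712, 'cy': 212.58325729450056, 'k1': 0.00783625755415628, 'tool_from_camera': array([[ 8.11276458e-05,  9.59750516e-01,  2.80853948e-01,
         7.18066340e+01],
       [ 9.99999730e-01, -2.82837766e-04,  6.77669194e-04,
         1.66883135e-01],
       [ 7.29829462e-04,  2.80853817e-01, -9.59750280e-01,
         3.18482529e+01],
       [ 0.00000000e+00,  0.00000000e+00,  0.00000000e+00,
         1.00000000e+00]])}
2.4
```

View pics/top0.png

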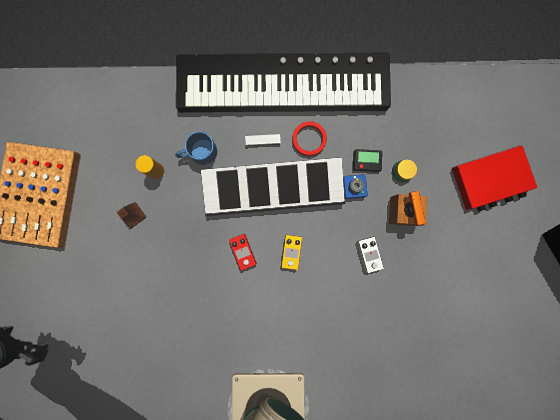

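View pics/side0.png

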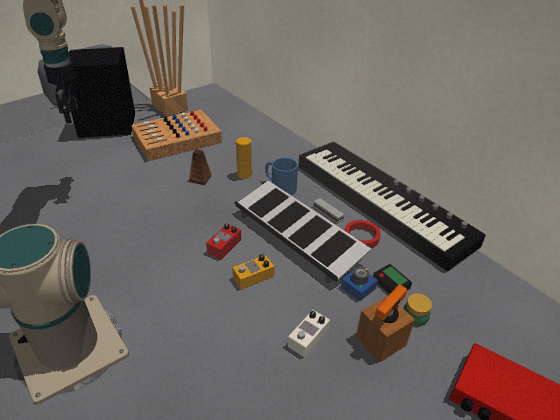

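Three pedals are present: red at (242,252), yellow (291,253) and white (370,255) in the top view. The key is in its stand at (408,210), and the screw on the blue block at (356,185). I'll move above the stand.

Request:
{"fn": "servo_tool", "kwargs": {
  "targets": [
    {"tx":0.8,"ty":-2.4,"tz":0.2,"wz":0.02},
    {"tx":1.6,"ty":-5.0,"wz":0.04},
    {"tx":1.6,"ty":-5.0,"wz":0.04},
    {"tx":1.6,"ty":-5.0,"wz":0.04},
    {"tx":1.6,"ty":-5.0,"wz":0.04},
    {"tx":1.6,"ty":-5.0,"wz":0.04},
    {"tx":1.6,"ty":-5.0,"wz":0.04},
    {"tx":1.6,"ty":-5.0,"wz":0.04},
    {"tx":1.6,"ty":-5.0,"wz":0.04},
    {"tx":1.6,"ty":-5.0,"wz":0.04},
    {"tx":1.6,"ty":-5.0,"wz":0.04},
    {"tx":1.6,"ty":-5.0,"wz":0.04},
    {"tx":1.6,"ty":-5.0,"wz":0.04},
    {"tx":1.6,"ty":-5.0,"wz":0.04},
    {"tx":1.6,"ty":-5.0,"wz":0.04},
    {"tx":1.6,"ty":-5.0,"wz":0.04},
    {"tx":1.6,"ty":-5.0,"wz":0.04},
    {"tx":1.6,"ty":-5.0,"wz":0.04},
    {"tx":1.6,"ty":-5.0,"wz":0.04},
    {"tx":0.8,"ty":-4.0,"tz":1.0}
  ]
}}

```text
invalid input
```

```bash
cat > look.py <<'E'
import sys
from h import *
st=env.state(); im=env.capture("wrist"); cv2.imwrite(f"pics/{sys.argv[1]}.png",im)
print(st["time_s"],np.round(st["position"],1),np.round(st["qpos"],3),"yaw",round(float(np.arctan2(st["ee_rot"][1][0],st["ee_rot"][0][0])),4),round(st["opening"],1),np.round(st["ft_force"],1))
for n in sys.argv[2:]: print(n,pin("wrist",n,st))
E
cat > rect.py <<'E'
from h import *
def outl(cam,name,st,z,k=0):
    "min-area rect of a named thing's outline projected on plane z: centre, size, direction of the long side"
    r=env.outline_of(cam,name)
    if not r: return None
    m=r[k]["region"].astype(np.uint8); c=max(cv2.findContours(m,0,2)[0],key=cv2.contourArea)
    return r[k]["score"],c[:,0]
def colrect(cam,im,mask,z,st):
    c=max(cv2.findContours(mask.astype(np.uint8),0,2)[0],key=cv2.contourArea)[:,0]
    P=np.array([unproj(cam,p,z,st)[:2] for p in c],np.float32)
    (cx,cy),(a,b),_=cv2.minAreaRect(P); B=cv2.boxPoints(cv2.minAreaRect(P))
    e=max((B[1]-B[0],B[2]-B[1]),key=np.linalg.norm)
    return (cx,cy),(a,b),float(np.arctan(e[1]/e[0]))
E
python3 look.py w1 key stand_top
python3 - <<'E'
from rect import *
st=env.state(); im=cv2.imread("pics/w1.png"); hsv=cv2.cvtColor(im,cv2.COLOR_BGR2HSV)
m=cv2.inRange(hsv,(5,200,170),(20,255,255)); m=cv2.morphologyEx(m,cv2.MORPH_OPEN,np.ones((3,3)))
print(colrect("wrist",im,m,146,st), (m>0).sum())
E
```

```text
2.4 [256.4 570.  404.7] [ 1.045  0.276 -0.026  1.268 -0.     1.467] yaw 2.7188 85.5 [-0.6 -0.5  0.9]
key []
stand_top []Traceback (most recent call last):
  File "<stdin>", line 4, in <module>
  File "rect.py", line 9, in colrect
    c=max(cv2.findContours(mask.astype(np.uint8),0,2)[0],key=cv2.contourArea)[:,0]
      ~~~^^^^^^^^^^^^^^^^^^^^^^^^^^^^^^^^^^^^^^^^^^^^^^^^^^^^^^^^^^^^^^^^^^^^
ValueError: max() iterable argument is empty
```

View pics/w1.png

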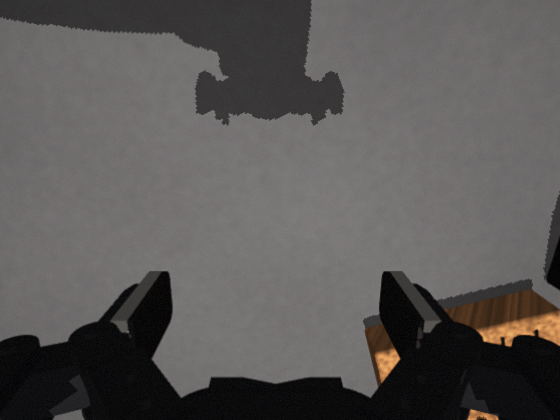

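The move was refused, so this picture only shows bare desk between the fingers. Each row may need every field, so I'll try that.

Request:
{"fn": "servo_tool", "kwargs": {
  "targets": [
    {"tx":0.8,"ty":-2.4,"tz":0.2,"wx":0,"wy":0,"wz":0.02,"gripper":0},
    {"tx":1.6,"ty":-5.0,"tz":0,"wx":0,"wy":0,"wz":0.04,"gripper":0},
    {"tx":1.6,"ty":-5.0,"tz":0,"wx":0,"wy":0,"wz":0.04,"gripper":0},
    {"tx":1.6,"ty":-5.0,"tz":0,"wx":0,"wy":0,"wz":0.04,"gripper":0},
    {"tx":1.6,"ty":-5.0,"tz":0,"wx":0,"wy":0,"wz":0.04,"gripper":0},
    {"tx":1.6,"ty":-5.0,"tz":0,"wx":0,"wy":0,"wz":0.04,"gripper":0},
    {"tx":1.6,"ty":-5.0,"tz":0,"wx":0,"wy":0,"wz":0.04,"gripper":0},
    {"tx":1.6,"ty":-5.0,"tz":0,"wx":0,"wy":0,"wz":0.04,"gripper":0},
    {"tx":1.6,"ty":-5.0,"tz":0,"wx":0,"wy":0,"wz":0.04,"gripper":0},
    {"tx":1.6,"ty":-5.0,"tz":0,"wx":0,"wy":0,"wz":0.04,"gripper":0},
    {"tx":1.6,"ty":-5.0,"tz":0,"wx":0,"wy":0,"wz":0.04,"gripper":0},
    {"tx":1.6,"ty":-5.0,"tz":0,"wx":0,"wy":0,"wz":0.04,"gripper":0},
    {"tx":1.6,"ty":-5.0,"tz":0,"wx":0,"wy":0,"wz":0.04,"gripper":0},
    {"tx":1.6,"ty":-5.0,"tz":0,"wx":0,"wy":0,"wz":0.04,"gripper":0},
    {"tx":1.6,"ty":-5.0,"tz":0,"wx":0,"wy":0,"wz":0.04,"gripper":0},
    {"tx":1.6,"ty":-5.0,"tz":0,"wx":0,"wy":0,"wz":0.04,"gripper":0},
    {"tx":1.6,"ty":-5.0,"tz":0,"wx":0,"wy":0,"wz":0.04,"gripper":0},
    {"tx":1.6,"ty":-5.0,"tz":0,"wx":0,"wy":0,"wz":0.04,"gripper":0},
    {"tx":1.6,"ty":-5.0,"tz":0.5,"wx":0,"wy":0,"wz":0.02,"gripper":0},
    {"tx":0.8,"ty":-4.0,"tz":0.8,"wx":0,"wy":0,"wz":0,"gripper":0}
  ]
}}

```text
time_s: 5.05
position: [560.9, -396.1, 419.2]
ee_rot: [[-0.956, -0.292, -0.0], [-0.292, 0.956, 0.0], [0.0, 0.0, -1.0]]
ft_force: [0.7, -0.3, 0.1]
opening: 85.5
grip_force: 0.0
```

```bash
python3 look.py w2 key stand_top socket pedal_D pedal_D_foot
python3 - <<'E'
from rect import *
st=env.state(); im=cv2.imread("pics/w2.png"); hsv=cv2.cvtColor(im,cv2.COLOR_BGR2HSV)
m=cv2.inRange(hsv,(5,200,150),(20,255,255)); m=cv2.morphologyEx(m,cv2.MORPH_OPEN,np.ones((5,5)))
print(colrect("wrist",im,m,146,st), (m>0).sum())
E
```

```text
5.05 [ 560.9 -396.1  419.2] [-0.709  0.381  0.147  1.337  0.    -1.006] yaw -2.8449 85.5 [ 0.7 -0.3  0.1]
key [(0.93, [564.7, -401.5, 9.1])]
stand_top []
socket [(0.87, [634.2, -257.1, 35.6])]
pedal_D [(0.57, [444.6, -295.6, 1.5])]
pedal_D_foot [(0.68, [398.5, -307.2, -0.9])]
((572.371337890625, -395.38995361328125), (71.42599487304688, 19.102188110351562), 0.004043614026159048) 1815
```

View pics/w2.png

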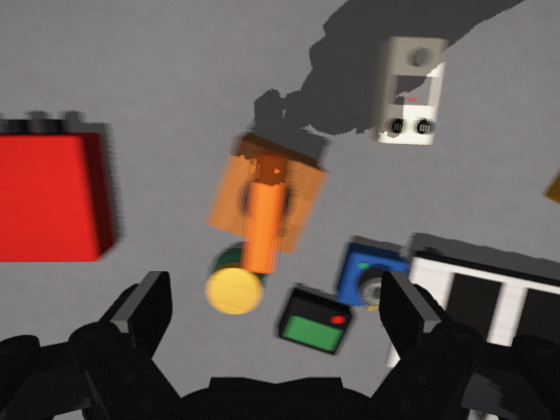

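The handle bar runs from about (270,155, in shadow) to (260,272). The stand is under it, the jar at (235,290) and the screw at (373,290). Next I'll fit the edges of the bar.

Run:
```python
from h import *
st=env.state(); im=env.capture("wrist"); cv2.imwrite("pics/w3.png",im); hsv=cv2.cvtColor(im,cv2.COLOR_BGR2HSV)
m=cv2.inRange(hsv,(5,225,190),(20,255,255))
L,R=[],[]
for r in range(190,268,6):
    c=np.where(m[r,200:330])[0]+200
    if len(c)>5:
        print(r,c.min(),c.max(),end="; "); L.append(unproj("wrist",(c.min()-.5,r),146,st)); R.append(unproj("wrist",(c.max()+.5,r),146,st))
L,R=np.array(L),np.array(R)
for E in (L,R):
    p=np.polyfit(E[:,0],E[:,1],1); print("slope",np.arctan(p[0]),"y at 565",np.polyval(p,565))
rows=np.where(m[:,250:275].any(1))[0]; print("rows",rows.min(),rows.max(), unproj("wrist",(261,rows.max()),146,st))
for u in range(230,310,8): print(u, im[165,u],im[158,u])
# screw: tick, hsv around
np.save("/tmp/a.npy",im)
uv=project("wrist",[636,-255,58],st); print(uv)
x,y=uv.astype(int); c=im[y-45:y+45,x-45:x+45]; cv2.imwrite("pics/w3c.png",cv2.resize(np.hstack([c,im[140:230,225:315]]),None,fx=4.4,fy=4.4,interpolation=2))
```

```text
Traceback (most recent call last):
IndexError: too many indices for array: array is 1-dimensional, but 2 were indexed
```

Run:
```python
from h import *
st=env.state(); im=cv2.imread("pics/w3.png"); hsv=cv2.cvtColor(im,cv2.COLOR_BGR2HSV)
print(hsv[230,220:300:6].tolist())
s=hsv[...,1]; v=hsv[...,2]
print(hsv[165,230:310:6].tolist())
x,y=project("wrist",[636,-255,58],st).astype(int); print(x,y)
c=im[y-45:y+45,x-45:x+45]; cv2.imwrite("pics/w3c.png",cv2.resize(np.hstack([c,im[145:235,225:315]]),None,fx=4.4,fy=4.4,interpolation=2))
```

```text
[[0, 0, 134], [12, 148, 195], [13, 175, 189], [13, 174, 198], [13, 171, 201], [11, 223, 202], [14, 198, 247], [14, 203, 247], [13, 205, 247], [12, 213, 242], [12, 167, 78], [13, 171, 194], [13, 174, 185], [13, 173, 184]]
[[13, 174, 193], [13, 173, 202], [13, 173, 205], [14, 171, 212], [12, 173, 99], [10, 229, 138], [10, 226, 139], [10, 220, 140], [10, 214, 142], [10, 224, 124], [12, 179, 91], [13, 169, 196], [13, 173, 183], [12, 188, 69]]
379 293
```

View pics/w3c.png

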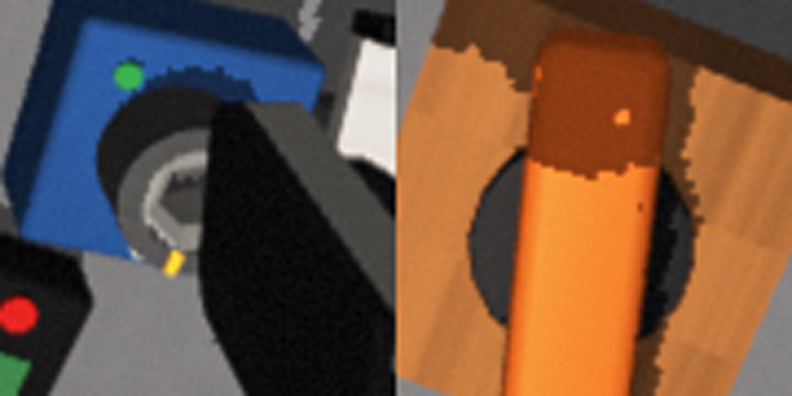

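The crop shows the yellow tick at about (373,307) and the green dot at about (363,265). The screw head is partly behind a finger, so I'll look at it from straight above and fit the handle from this picture.

Run:
```python
from h import *
st=env.state(); im=cv2.imread("pics/w3.png"); hsv=cv2.cvtColor(im,cv2.COLOR_BGR2HSV).astype(int)
m=(hsv[...,1]>193)&(hsv[...,0]<17)&(hsv[...,2]>110)
L,R=[],[]
for r in range(162,266,4):
    c=np.where(m[r,235:300])[0]+235
    if len(c)>5:
        L.append(unproj("wrist",(c.min()-.5,r),146,st)); R.append(unproj("wrist",(c.max()+.5,r),146,st))
L,R=np.array(L),np.array(R)
for E in (L,R):
    for _ in range(3):
        p=np.polyfit(E[:,0],E[:,1],1); e=abs(E[:,1]-np.polyval(p,E[:,0])); E=E[e<=max(1.5*np.median(e),.5)]
    print("angle",np.arctan(p[0]),"y at 565",np.polyval(p,565),len(E))
rows=np.where(m[:,262:266].any(1))[0]; print(rows.min(),rows.max(),[unproj("wrist",(u,v),146,st) for u,v in ((270,152),(260,273))])
```

```text
angle 0.1835339752639271 y at 565 -409.3518939634923 25
angle 0.18574425076346365 y at 565 -387.97329007782 21
155 272 [array([ 519.09228937, -408.71495785,  146.        ]), array([ 607.58653158, -389.77011613,  146.        ])]
```

Request:
{"fn": "servo_tool", "kwargs": {
  "targets": [
    {"tx":1.0,"ty":2.0,"tz":-1,"wx":0,"wy":0,"wz":0,"gripper":0},
    {"tx":1.8,"ty":3.5,"tz":-2,"wx":0,"wy":0,"wz":0,"gripper":0},
    {"tx":1.8,"ty":3.5,"tz":-2,"wx":0,"wy":0,"wz":0,"gripper":0},
    {"tx":1.6,"ty":3.0,"tz":-1,"wx":0,"wy":0,"wz":0,"gripper":0},
    {"tx":1.0,"ty":2.0,"tz":0,"wx":0,"wy":0,"wz":0,"gripper":0},
    {"tx":0,"ty":0,"tz":0,"wx":0,"wy":0,"wz":0,"gripper":0},
    {"tx":0,"ty":0,"tz":0,"wx":0,"wy":0,"wz":0,"gripper":0}
  ]
}}

```text
time_s: 6.28
position: [632.5, -254.3, 360.5]
ee_rot: [[-0.956, -0.293, 0.001], [-0.293, 0.956, -0.001], [-0.001, -0.001, -1.0]]
ft_force: [-0.1, 1.0, 0.5]
opening: 85.4
grip_force: 0.0
```

```bash
python3 look.py w4 socket pad0 pad1
python3 - <<'E'
from h import *
st=env.state(); im=cv2.imread("pics/w4.png")
x,y=project("wrist",[636,-255,58],st).astype(int); print(x,y)
c=im[y-60:y+60,x-75:x+75]; cv2.imwrite("pics/w4c.png",cv2.resize(c,None,fx=5,fy=5,interpolation=2))
hsv=cv2.cvtColor(im,cv2.COLOR_BGR2HSV)
for n,lo,hi in (("yellow",(22,150,120),(35,255,255)),("green",(45,120,90),(80,255,255)),("white",(0,0,215),(180,40,255)),("blue",(100,150,70),(120,255,255))):
    k,l,s,ce=cv2.connectedComponentsWithStats(cv2.inRange(hsv,lo,hi))
    for i in range(1,k):
        if s[i,4]>8 and abs(ce[i][0]-x)<90 and abs(ce[i][1]-y)<90: print(n,s[i,4],ce[i].round(1),unproj("wrist",ce[i],58 if n=="yellow" else 34,st).round(1))
E
```

```text
6.275 [ 632.5 -254.3  360.5] [-4.77e-01  3.99e-01  4.90e-02  1.22e+00 -1.00e-03 -7.74e-01] yaw -2.8445 85.4 [-0.1  1.   0.5]
socket [(0.86, [635.1, -256.0, 38.1]), (0.41, [636.9, -19.7, 46.1])]
pad0 [(0.95, [640.4, -57.2, 49.2]), (0.67, [647.5, -146.2, 44.4])]
pad1 [(0.95, [640.4, -57.2, 49.2]), (0.67, [647.5, -146.2, 44.4])]
274 208
yellow 23 [266.2 225.6] [ 651.9 -256.7   58. ]
green 48 [257.  174.2] [ 618.3 -275.5   34. ]
white 12 [265.5 230.3] [ 664.2 -254.4   34. ]
blue 2940 [273.1 193.3] [ 630.1 -257.8   34. ]
```

View pics/w4c.png

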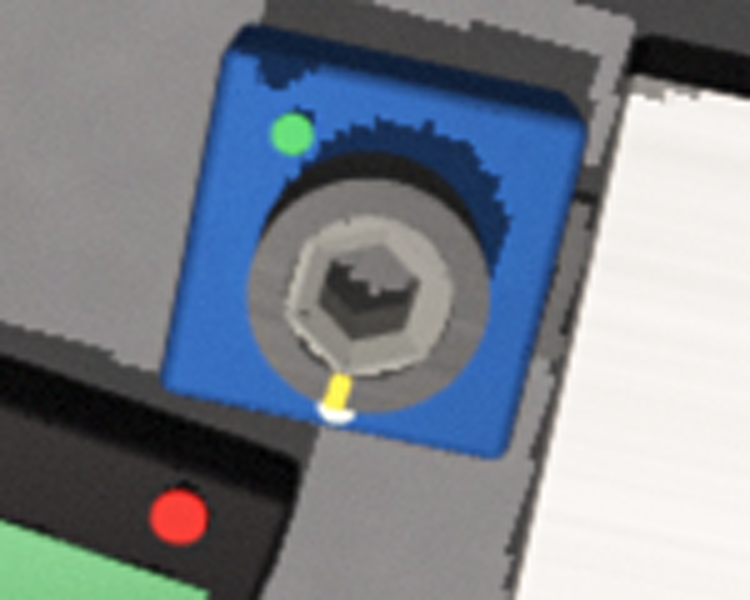

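The crop shows the hex socket face-on. The head is centred at about (273,207), with the tick at (266,226) right beside the white dot at (266,230), so the screw reads about 0.

Run:
```python
from h import *
st=env.state(); im=cv2.imread("pics/w4.png")
c=unproj("wrist",(272.8,207.0),58,st); t=unproj("wrist",(266.2,225.6),58,st); g=unproj("wrist",(257,174.2),34,st)
print(c,t,g,"tick",np.arctan2(*(t-c)[[1,0]]),"green",np.arctan2(*(g-c)[[1,0]]),np.linalg.norm((t-c)[:2]))
# hough circle
gr=cv2.cvtColor(im,cv2.COLOR_BGR2GRAY)[140:275,200:350]
print(cv2.HoughCircles(cv2.resize(gr,None,fx=3,fy=3,interpolation=2),cv2.HOUGH_GRADIENT,1,200,param1=100,param2=15,minRadius=60,maxRadius=82)/3+[200,140,0])
m=cv2.inRange(cv2.cvtColor(im,cv2.COLOR_BGR2HSV),(100,150,70),(120,255,255))
# block corner px from crop
for p in ((222,50),(585,120),(500,458),(165,388)): print(unproj("wrist",(199+p[0]/5,148+p[1]/5),34,st).round(1))
```

```text
[ 635.45297659 -256.16464924   58.        ] [ 651.91230766 -256.75364366   58.        ] [ 618.28924802 -275.4735995    34.        ] tick -0.03576957066066952 green -2.297444951989564 16.46986623181046
[[[271.83333588 208.83333588  25.56666565]]]
[ 608.5 -290.1   34. ]
[ 602.  -228.5   34. ]
[ 663.8 -223.5   34. ]
[ 668.5 -283.8   34. ]
```

Request:
{"fn": "servo_tool", "kwargs": {
  "newtons": 80,
  "targets": [
    {"tx":-1.0,"ty":-2.0,"tz":0,"wx":0,"wy":0,"wz":-0.02,"gripper":0},
    {"tx":-1.8,"ty":-3.8,"tz":0,"wx":0,"wy":0,"wz":-0.03,"gripper":0},
    {"tx":-1.8,"ty":-3.8,"tz":0,"wx":0,"wy":0,"wz":-0.03,"gripper":0},
    {"tx":-1.5,"ty":-3.2,"tz":0,"wx":0,"wy":0,"wz":-0.032,"gripper":0},
    {"tx":-0.8,"ty":-1.66,"tz":0,"wx":0,"wy":0,"wz":0,"gripper":0},
    {"tx":0,"ty":0,"tz":-1.5,"wx":0,"wy":0,"wz":0,"gripper":0},
    {"tx":0,"ty":0,"tz":-2.5,"wx":0,"wy":0,"wz":0,"gripper":0},
    {"tx":0,"ty":0,"tz":-2.0,"wx":0,"wy":0,"wz":0,"gripper":0},
    {"tx":0,"ty":0,"tz":-1.3,"wx":0,"wy":0,"wz":0,"gripper":0},
    {"tx":0,"ty":0,"tz":0,"wx":0,"wy":0,"wz":0,"gripper":0},
    {"tx":0,"ty":0,"tz":0,"wx":0,"wy":0,"wz":0,"gripper":1},
    {"tx":0,"ty":0,"tz":0,"wx":0,"wy":0,"wz":0,"gripper":1},
    {"tx":0,"ty":0,"tz":0,"wx":0,"wy":0,"wz":0,"gripper":1},
    {"tx":0,"ty":0,"tz":0,"wx":0,"wy":0,"wz":0,"gripper":1},
    {"tx":0,"ty":0,"tz":0,"wx":0,"wy":0,"wz":0,"gripper":1},
    {"tx":0,"ty":0,"tz":0,"wx":0,"wy":0,"wz":0,"gripper":1},
    {"tx":0,"ty":0,"tz":0,"wx":0,"wy":0,"wz":0,"gripper":1}
  ]
}}

```text
time_s: 8.6
position: [563.7, -399.0, 287.6]
ee_rot: [[-0.983, -0.184, 0.001], [-0.184, 0.983, -0.001], [-0.001, -0.002, -1.0]]
ft_force: [-0.3, -1.6, 5.5]
opening: 21.0
grip_force: 79.2
```

Request:
{"fn": "servo_tool", "kwargs": {
  "targets": [
    {"tx":0,"ty":0,"tz":1.0,"wx":0,"wy":0,"wz":0,"gripper":1},
    {"tx":0,"ty":0,"tz":2.5,"wx":0,"wy":0,"wz":0,"gripper":1},
    {"tx":0,"ty":0,"tz":2.5,"wx":0,"wy":0,"wz":0,"gripper":1},
    {"tx":0,"ty":0,"tz":2.5,"wx":0,"wy":0,"wz":0,"gripper":1},
    {"tx":0,"ty":0,"tz":1.5,"wx":0,"wy":0,"wz":0,"gripper":1},
    {"tx":0.7,"ty":1.4,"tz":0,"wx":0,"wy":0,"wz":-0.04,"gripper":1},
    {"tx":1.4,"ty":2.8,"tz":0,"wx":0,"wy":0,"wz":-0.05,"gripper":1},
    {"tx":1.7,"ty":3.4,"tz":0,"wx":0,"wy":0,"wz":-0.05,"gripper":1},
    {"tx":1.7,"ty":3.4,"tz":0,"wx":0,"wy":0,"wz":-0.05,"gripper":1},
    {"tx":1.1,"ty":2.2,"tz":0,"wx":0,"wy":0,"wz":-0.03,"gripper":1},
    {"tx":0.6,"ty":1.06,"tz":0,"wx":0,"wy":0,"wz":0,"gripper":1},
    {"tx":0,"ty":0,"tz":0,"wx":0,"wy":0,"wz":0,"gripper":1},
    {"tx":0,"ty":0,"tz":0,"wx":0,"wy":0,"wz":0,"gripper":1}
  ]
}}

```text
time_s: 10.22
position: [635.1, -256.8, 386.5]
ee_rot: [[-0.999, 0.035, -0.001], [0.035, 0.999, -0.0], [0.001, -0.0, -1.0]]
ft_force: [0.0, 0.0, -2.3]
opening: 21.1
grip_force: 78.5
```

```bash
python3 look.py w5 key
python3 - <<'E'
from h import *
im=env.capture("side"); cv2.imwrite("pics/s5.png",im)
for n in ("key","socket","pedal_A","pedal_B","pedal_D","stand_top"): print(n,pin("side",n))
x,y=project("side",[635,-256,90]).astype(int); c=im[y-70:y+70,x-90:x+90]
cv2.imwrite("pics/s5c.png",cv2.resize(c,None,fx=4,fy=4,interpolation=2))
E
```

```text
10.225 [ 635.1 -256.8  386.5] [-4.790e-01  3.920e-01  9.400e-02  1.274e+00 -1.000e-03 -4.430e-01] yaw 3.1061 21.1 [ 0.   0.  -2.3]
key [(0.93, [636.5, -261.2, 103.7]), (0.74, [712.9, -295.5, -0.3])]
key [(0.86, [637.2, -259.7, 102.8])]
socket [(0.5, [636.0, -255.3, 35.6])]
pedal_A [(0.75, [713.3, -293.2, -1.0]), (0.68, [645.3, -144.6, 48.6])]
pedal_B [(0.57, [451.5, -73.2, -0.2])]
pedal_D [(0.59, [440.9, -296.5, -2.1]), (0.17, [634.2, 19.1, 46.1])]
stand_top [(0.87, [562.9, -403.6, 91.4]), (0.64, [777.7, -131.3, 0.2])]
```

View pics/s5c.png

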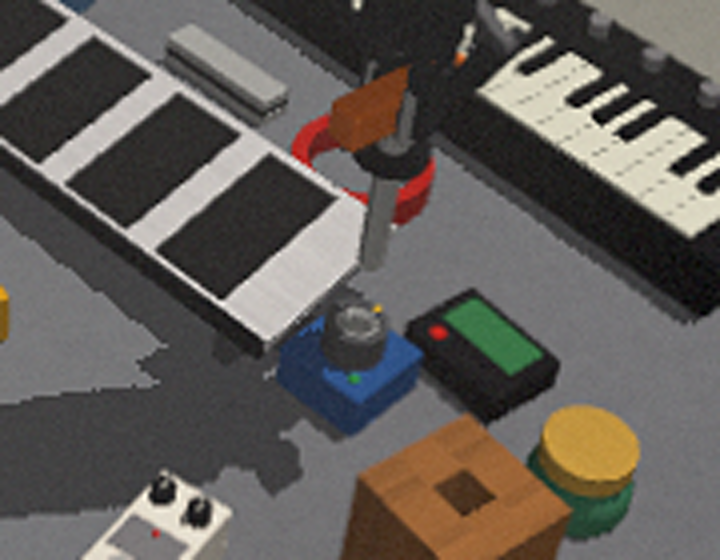

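The crop shows the key hanging with its tip near (372,268), the screw head's top near (357,322), and the empty stand hole at (465,492). I'll compare these with the projections.

Run:
```python
from h import *
im=cv2.imread("pics/s5.png")
x,y=project("side",[635,-256,90]).astype(int)
f=lambda P:((project("side",P)-[x-90,y-70])*4).round(1)
print("tip",f([635.1,-256.5,106]),"shaft180",f([635.1,-256.5,180]),"screw top c",f([635.5,-256.3,58]),"hole", f([563.5,-399,92]))
print("per mm x,y",f([645,-256,58])-f([635,-256,58]),f([635,-246,58])-f([635,-256,58]))
g=cv2.cvtColor(im,cv2.COLOR_BGR2GRAY)
for r in (200,212,224,236,248,256,264): # crop rows
    rr=y-70+r//4; print(r,[(int((c-(x-90))*4),int(g[rr,c])) for c in range(x-90+84,x-90+106)])
```

```text
tip [366.4 262.6] shaft180 [384.4 167.8] screw top c [355.6 319.3] hole [460.9 490.6]
per mm x,y [11.6 -7.2] [-11.8  -9.6]
200 [(336, 204), (340, 202), (344, 199), (348, 200), (352, 203), (356, 206), (360, 122), (364, 73), (368, 66), (372, 87), (376, 92), (380, 88), (384, 89), (388, 90), (392, 88), (396, 74), (400, 61), (404, 50), (408, 52), (412, 57), (416, 59), (420, 54)]
212 [(336, 200), (340, 192), (344, 196), (348, 190), (352, 196), (356, 202), (360, 195), (364, 93), (368, 71), (372, 88), (376, 91), (380, 92), (384, 89), (388, 87), (392, 73), (396, 54), (400, 51), (404, 53), (408, 48), (412, 54), (416, 69), (420, 99)]
224 [(336, 195), (340, 193), (344, 191), (348, 194), (352, 195), (356, 195), (360, 156), (364, 65), (368, 84), (372, 93), (376, 90), (380, 89), (384, 86), (388, 122), (392, 186), (396, 107), (400, 88), (404, 121), (408, 118), (412, 115), (416, 117), (420, 116)]
236 [(336, 191), (340, 193), (344, 193), (348, 196), (352, 196), (356, 188), (360, 87), (364, 75), (368, 95), (372, 93), (376, 91), (380, 90), (384, 88), (388, 100), (392, 113), (396, 116), (400, 118), (404, 117), (408, 116), (412, 115), (416, 114), (420, 119)]
248 [(336, 190), (340, 193), (344, 194), (348, 196), (352, 193), (356, 153), (360, 68), (364, 88), (368, 93), (372, 88), (376, 87), (380, 88), (384, 95), (388, 120), (392, 115), (396, 118), (400, 118), (404, 116), (408, 113), (412, 120), (416, 113), (420, 115)]
256 [(336, 193), (340, 193), (344, 198), (348, 198), (352, 192), (356, 118), (360, 70), (364, 90), (368, 92), (372, 93), (376, 85), (380, 99), (384, 109), (388, 116), (392, 113), (396, 114), (400, 117), (404, 112), (408, 115), (412, 115), (416, 114), (420, 116)]
264 [(336, 196), (340, 199), (344, 202), (348, 196), (352, 138), (356, 108), (360, 98), (364, 90), (368, 88), (372, 88), (376, 95), (380, 101), (384, 111), (388, 117), (392, 118), (396, 115), (400, 116), (404, 116), (408, 115), (412, 117), (416, 116), (420, 114)]
```

Request:
{"fn": "servo_tool", "kwargs": {
  "targets": [
    {"tx":0,"ty":0.15,"tz":-1.0,"wx":0,"wy":0,"wz":0,"gripper":1},
    {"tx":0,"ty":0,"tz":-2.0,"wx":0,"wy":0,"wz":0,"gripper":1},
    {"tx":0,"ty":0,"tz":-1.2,"wx":0,"wy":0,"wz":0,"gripper":1},
    {"tx":0,"ty":0,"tz":-0.4,"wx":0,"wy":0,"wz":0,"gripper":1},
    {"tx":0,"ty":0,"tz":-0.2,"wx":0,"wy":0,"wz":0,"gripper":1},
    {"tx":0,"ty":0,"tz":-0.2,"wx":0,"wy":0,"wz":0,"gripper":1},
    {"tx":0,"ty":0,"tz":-0.1,"wx":0,"wy":0,"wz":0,"gripper":1},
    {"tx":0,"ty":0,"tz":0,"wx":0,"wy":0,"wz":0,"gripper":1}
  ]
}}

```text
time_s: 11.68
position: [635.5, -254.6, 336.0]
ee_rot: [[-0.999, 0.035, 0.0], [0.035, 0.999, -0.0], [-0.0, -0.0, -1.0]]
ft_force: [0.1, -0.6, -2.7]
opening: 21.0
grip_force: 78.5
```

Request:
{"fn": "servo_tool", "kwargs": {
  "targets": [
    {"tx":0,"ty":0,"tz":-0.2,"wx":0,"wy":0,"wz":0,"gripper":1},
    {"tx":0,"ty":0,"tz":-0.2,"wx":0,"wy":0,"wz":0,"gripper":1},
    {"tx":0,"ty":0,"tz":-0.1,"wx":0,"wy":0,"wz":0,"gripper":1},
    {"tx":0,"ty":0,"tz":0,"wx":0,"wy":0,"wz":0,"gripper":1}
  ]
}}

```text
time_s: 12.18
position: [635.5, -254.7, 330.7]
ee_rot: [[-0.999, 0.035, 0.0], [0.035, 0.999, -0.001], [-0.0, -0.001, -1.0]]
ft_force: [-0.5, -1.6, -2.7]
opening: 20.9
grip_force: 78.5
```

Request:
{"fn": "servo_tool", "kwargs": {
  "targets": [
    {"tx":0,"ty":-0.03,"tz":-0.2,"wx":0,"wy":0,"wz":0,"gripper":1},
    {"tx":0,"ty":0,"tz":-0.2,"wx":0,"wy":0,"wz":0,"gripper":1},
    {"tx":0,"ty":0,"tz":-0.2,"wx":0,"wy":0,"wz":0,"gripper":1},
    {"tx":0,"ty":0,"tz":-0.2,"wx":0,"wy":0,"wz":0,"gripper":1},
    {"tx":0,"ty":0,"tz":-0.1,"wx":0,"wy":0,"wz":0,"gripper":1},
    {"tx":0,"ty":0,"tz":0,"wx":0,"wy":0,"wz":0,"gripper":1}
  ]
}}

```text
time_s: 12.92
position: [635.4, -254.9, 321.5]
ee_rot: [[-0.999, 0.035, -0.0], [0.035, 0.999, -0.0], [0.0, -0.0, -1.0]]
ft_force: [0.1, -1.4, -3.4]
opening: 20.9
grip_force: 78.4
```

Still free. Next, the last few millimetres.

Request:
{"fn": "servo_tool", "kwargs": {
  "targets": [
    {"tx":0,"ty":-0.03,"tz":-0.15,"wx":0,"wy":0,"wz":0,"gripper":1},
    {"tx":0,"ty":0,"tz":-0.15,"wx":0,"wy":0,"wz":0,"gripper":1},
    {"tx":0,"ty":0,"tz":0,"wx":0,"wy":0,"wz":0,"gripper":1}
  ]
}}

```text
time_s: 13.3
position: [635.5, -255.1, 318.6]
ee_rot: [[-0.999, 0.035, -0.0], [0.035, 0.999, 0.0], [0.0, 0.0, -1.0]]
ft_force: [-0.1, -0.5, -1.4]
opening: 21.2
grip_force: 78.7
```

Request:
{"fn": "servo_tool", "kwargs": {
  "targets": [
    {"tx":0,"ty":-0.02,"tz":-0.1,"wx":0,"wy":0,"wz":0,"gripper":1},
    {"tx":0,"ty":0,"tz":-0.1,"wx":0,"wy":0,"wz":0,"gripper":1},
    {"tx":0,"ty":0,"tz":0,"wx":0,"wy":0,"wz":0,"gripper":1}
  ]
}}

```text
time_s: 13.68
position: [635.5, -255.2, 318.5]
ee_rot: [[-0.999, 0.035, 0.001], [0.035, 0.999, -0.0], [-0.001, -0.0, -1.0]]
ft_force: [-1.3, 1.3, 6.1]
opening: 21.1
grip_force: 79.9
```

The key is on the socket floor at the expected height (318.5) with 6 N of contact. I'll turn it clockwise in two stages.

Request:
{"fn": "servo_tool", "kwargs": {
  "targets": [
    {"tx":0,"ty":0,"tz":0,"wx":0,"wy":0,"wz":0,"gripper":1},
    {"tx":0,"ty":0,"tz":0,"wx":0,"wy":0,"wz":0,"gripper":1},
    {"tx":0,"ty":0,"tz":0,"wx":0,"wy":0,"wz":-0.06,"gripper":1},
    {"tx":0,"ty":0,"tz":0,"wx":0,"wy":0,"wz":-0.12,"gripper":1},
    {"tx":0,"ty":0,"tz":0,"wx":0,"wy":0,"wz":-0.12,"gripper":1},
    {"tx":0,"ty":0,"tz":0,"wx":0,"wy":0,"wz":-0.12,"gripper":1},
    {"tx":0,"ty":0,"tz":0,"wx":0,"wy":0,"wz":-0.12,"gripper":1},
    {"tx":0,"ty":0,"tz":0,"wx":0,"wy":0,"wz":-0.12,"gripper":1},
    {"tx":0,"ty":0,"tz":0,"wx":0,"wy":0,"wz":-0.12,"gripper":1},
    {"tx":0,"ty":0,"tz":0,"wx":0,"wy":0,"wz":-0.12,"gripper":1},
    {"tx":0,"ty":0,"tz":0,"wx":0,"wy":0,"wz":-0.06,"gripper":1},
    {"tx":0,"ty":0,"tz":0,"wx":0,"wy":0,"wz":0,"gripper":1}
  ]
}}

```text
time_s: 15.18
position: [635.9, -254.9, 318.5]
ee_rot: [[-0.545, 0.838, 0.003], [0.838, 0.545, 0.001], [-0.001, 0.003, -1.0]]
ft_force: [0.4, 1.9, 5.5]
opening: 21.3
grip_force: 79.6
```

```bash
python3 look.py w6 key; python3 -c "
from h import *;s=env.state();print(s['ft_torque'],s['ft_force'])"
```

```text
15.175 [ 635.9 -254.9  318.5] [-0.476  0.432  0.006  1.143  0.002  0.518] yaw 2.1473 21.3 [0.4 1.9 5.5]
key [(0.58, [638.6, -256.4, 35.4])]
[0.5055467  0.22536085 0.03620856] [-1.01181976  1.23838874  4.34120722]
```

Request:
{"fn": "servo_tool", "kwargs": {
  "targets": [
    {"tx":0,"ty":0,"tz":0,"wx":0,"wy":0,"wz":-0.06,"gripper":1},
    {"tx":0,"ty":0,"tz":0,"wx":0,"wy":0,"wz":-0.12,"gripper":1},
    {"tx":0,"ty":0,"tz":0,"wx":0,"wy":0,"wz":-0.12,"gripper":1},
    {"tx":0,"ty":0,"tz":0,"wx":0,"wy":0,"wz":-0.12,"gripper":1},
    {"tx":0,"ty":0,"tz":0,"wx":0,"wy":0,"wz":-0.12,"gripper":1},
    {"tx":0,"ty":0,"tz":0,"wx":0,"wy":0,"wz":-0.12,"gripper":1},
    {"tx":0,"ty":0,"tz":0,"wx":0,"wy":0,"wz":-0.12,"gripper":1},
    {"tx":0,"ty":0,"tz":0,"wx":0,"wy":0,"wz":-0.12,"gripper":1},
    {"tx":0,"ty":0,"tz":0,"wx":0,"wy":0,"wz":-0.12,"gripper":1},
    {"tx":0,"ty":0,"tz":0,"wx":0,"wy":0,"wz":-0.06,"gripper":1},
    {"tx":0,"ty":0,"tz":0,"wx":0,"wy":0,"wz":0,"gripper":1}
  ]
}}

```text
time_s: 16.65
position: [636.6, -255.1, 318.5]
ee_rot: [[0.482, 0.876, 0.005], [0.876, -0.482, 0.001], [0.003, 0.004, -1.0]]
ft_force: [1.6, 2.4, 5.3]
opening: 21.0
grip_force: 79.6
```

```bash
python3 -c "
from h import *;s=env.state();print(s['ft_torque'],s['ft_force'],s['qpos'])"
```

```text
[ 0.66887108 -0.60307295  0.04762167] [1.61670692 2.38804871 5.34781081] [-0.47575494  0.43189121  0.00660345  1.14159456  0.00281719  1.59749384]
```

Request:
{"fn": "servo_tool", "kwargs": {
  "targets": [
    {"tx":0,"ty":0,"tz":0,"wx":0,"wy":0,"wz":-0.06,"gripper":1},
    {"tx":0,"ty":0,"tz":0,"wx":0,"wy":0,"wz":-0.06,"gripper":1},
    {"tx":0,"ty":0,"tz":0,"wx":0,"wy":0,"wz":-0.06,"gripper":1},
    {"tx":0,"ty":0,"tz":0,"wx":0,"wy":0,"wz":-0.06,"gripper":1},
    {"tx":0,"ty":0,"tz":0,"wx":0,"wy":0,"wz":0,"gripper":1}
  ]
}}

```text
time_s: 17.27
position: [636.7, -255.2, 318.5]
ee_rot: [[0.676, 0.737, 0.005], [0.737, -0.676, 0.0], [0.004, 0.003, -1.0]]
ft_force: [2.7, 2.4, 6.4]
opening: 21.0
grip_force: 79.6
```

```bash
python3 -c "
from h import *;s=env.state();print(s['ft_torque'],s['ft_force'],s['qpos'],s['joint_torque'])"
```

```text
[ 0.65939125 -0.73261344  0.11569424] [2.74646044 2.41140305 6.36716302] [-0.47584912  0.43199672  0.0067602   1.14120355  0.00268954  1.83721522] [ -2.03959778 -47.49723315  25.07357419   0.58314471  -1.1148528
   0.13500346]
```

Request:
{"fn": "servo_tool", "kwargs": {
  "targets": [
    {"tx":0,"ty":0,"tz":0,"wx":0,"wy":0,"wz":-0.05,"gripper":1},
    {"tx":0,"ty":0,"tz":0,"wx":0,"wy":0,"wz":-0.05,"gripper":1},
    {"tx":0,"ty":0,"tz":0,"wx":0,"wy":0,"wz":-0.05,"gripper":1},
    {"tx":0,"ty":0,"tz":0,"wx":0,"wy":0,"wz":0,"gripper":1}
  ]
}}

```text
time_s: 17.77
position: [636.8, -255.3, 318.5]
ee_rot: [[0.778, 0.628, 0.005], [0.628, -0.778, 0.0], [0.004, 0.003, -1.0]]
ft_force: [3.8, 1.6, 5.0]
opening: 21.1
grip_force: 79.6
```

```bash
python3 -c "
from h import *;s=env.state();print(s['ft_torque'],s['ft_force'],s['qpos'],s['joint_torque'])"
```

```text
[ 0.47799268 -0.78780544  0.05907041] [3.78917431 1.61921444 4.99626795] [-0.47586876  0.43203559  0.00683222  1.1409506   0.00251789  1.98709067] [ -1.95976004 -47.60396361  25.00895619   0.69425611  -1.0730014
   0.13154651]
```

Request:
{"fn": "servo_tool", "kwargs": {
  "targets": [
    {"tx":0,"ty":0,"tz":0,"wx":0,"wy":0,"wz":-0.05,"gripper":1},
    {"tx":0,"ty":0,"tz":0,"wx":0,"wy":0,"wz":-0.05,"gripper":1},
    {"tx":0,"ty":0,"tz":0,"wx":0,"wy":0,"wz":0,"gripper":1}
  ]
}}

```text
time_s: 18.15
position: [636.8, -255.3, 318.5]
ee_rot: [[0.837, 0.547, 0.005], [0.547, -0.837, -0.0], [0.004, 0.003, -1.0]]
ft_force: [2.7, 1.5, 5.8]
opening: 21.1
grip_force: 79.6
```

```bash
python3 -c "
from h import *;s=env.state();print(s['ft_torque'],s['ft_force'],s['qpos'],s['joint_torque'])"
```

```text
[ 0.56106815 -0.90494062  0.11621649] [2.66913854 1.51335734 5.83744272] [-0.47588762  0.4320288   0.00680848  1.14080688  0.00227723  2.08683056] [ -1.96738042 -47.41506457  24.74949002   0.82655327  -1.08606219
   0.17131092]
```

Request:
{"fn": "servo_tool", "kwargs": {
  "targets": [
    {"tx":0,"ty":0,"tz":0,"wx":0,"wy":0,"wz":-0.05,"gripper":1},
    {"tx":0,"ty":0,"tz":0,"wx":0,"wy":0,"wz":-0.05,"gripper":1},
    {"tx":0,"ty":0,"tz":0,"wx":0,"wy":0,"wz":0,"gripper":1}
  ]
}}

```text
time_s: 18.52
position: [636.8, -255.4, 318.5]
ee_rot: [[0.887, 0.461, 0.005], [0.461, -0.887, -0.0], [0.005, 0.003, -1.0]]
ft_force: [3.4, 0.9, 5.5]
opening: 21.3
grip_force: 79.7
```

```bash
python3 -c "
from h import *;s=env.state();print(s['ft_torque'],s['ft_force'],s['qpos'],s['joint_torque'])
im=env.capture('side'); cv2.imwrite('pics/s7.png',im)
im2=env.capture('wrist'); cv2.imwrite('pics/w7.png',im2)
x,y=project('side',[635,-256,70]).astype(int); c=im[y-35:y+35,x-35:x+35]
x,y=np.clip(project('wrist',[635,-256,70],s).astype(int),60,None); print(x,y)
cv2.imwrite('pics/s7c.png',np.hstack([cv2.resize(c,(390,390),interpolation=2),cv2.resize(im2[max(y-70,0):y+70,x-70:x+70],(390,390),interpolation=2)]))"
```

```text
[ 0.42512842 -0.87279666  0.31120399] [3.37018656 0.86308236 5.52353811] [-4.75883844e-01  4.32105146e-01  6.88758072e-03  1.14064960e+00
  2.07639233e-03  2.18640810e+00] [ -1.97292231 -47.47603297  24.71617162   0.89309122  -1.0280982
   0.30122724]
274 228
```

View pics/s7c.png

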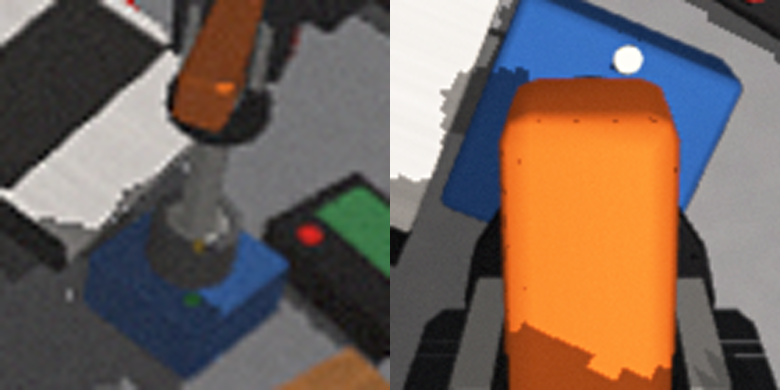

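The left crop shows the yellow tick (199,245) directly above the green dot (193,300), and the torque has risen to 0.31 N m, so the screw is at its stop. I'll press slightly more to be sure.

Request:
{"fn": "servo_tool", "kwargs": {
  "targets": [
    {"tx":0,"ty":0,"tz":0,"wx":0,"wy":0,"wz":-0.05,"gripper":1},
    {"tx":0,"ty":0,"tz":0,"wx":0,"wy":0,"wz":-0.03,"gripper":1},
    {"tx":0,"ty":0,"tz":0,"wx":0,"wy":0,"wz":0,"gripper":1}
  ]
}}

```text
time_s: 19.0
position: [636.8, -255.4, 318.5]
ee_rot: [[0.921, 0.389, 0.005], [0.389, -0.921, -0.001], [0.005, 0.003, -1.0]]
ft_force: [3.3, 1.4, 6.2]
opening: 21.0
grip_force: 79.6
```

```bash
python3 -c "
from h import *;s=env.state();print(s['ft_torque'],s['ft_force'],s['qpos'],s['joint_torque'])
for r in env.pinpoint('wrist','key')[:1]: print(w_from('wrist',r['point'],s))
for n,z in (('key',7),): print(pin('side',n))
"
```

```text
[ 0.43863439 -0.91374893  0.32925524] [3.34143805 1.44371089 6.19628938] [-4.75929772e-01  4.32116795e-01  6.85100961e-03  1.14054423e+00
  1.94112625e-03  2.26605969e+00] [ -1.9539734  -47.52468824  24.68635798   0.94386801  -0.98239716
   0.34817912]
[ 635.79248846 -257.16550599   38.06615195]
[(0.9, [638.8, -257.6, 34.1])]
```

```bash
python3 -c "
from h import *
s=env.state(); im=env.capture('side'); hsv=cv2.cvtColor(im,cv2.COLOR_BGR2HSV)
im2=env.capture('wrist'); cv2.imwrite('pics/w8.png',im2)
x,y=project('side',[635,-256,58]).astype(int); sub=hsv[y-25:y+25,x-25:x+25]
for n,lo,hi,z in (('tick',(18,100,50),(35,255,255),58),('green',(45,100,40),(85,255,255),34)):
    k,l,st,ce=cv2.connectedComponentsWithStats(cv2.inRange(sub,lo,hi))
    for i in range(1,k):
        p=ce[i]+[x-25,y-25]; w=unproj('side',p,z); print(n,st[i,4],p.round(1),w.round(1),'ang',np.arctan2(w[1]+256.3,w[0]-635.6).round(3))
h2=cv2.cvtColor(im2,cv2.COLOR_BGR2HSV); m=(h2[...,1]>193)&(h2[...,0]<17)&(h2[...,2]>110)
C=[]
for r in range(200,300,8):
    c=np.where(m[r,150:420])[0]+150
    if len(c)>5: C.append([unproj('wrist',(np.median(c)*0+(c.min()+c.max())/2,r),177,s)[:2]][0])
C=np.array(C); d=np.polyfit(C[:,0],C[:,1],1); print('handle',np.arctan(d[0]),'yaw',np.arctan2(s['ee_rot'][1][0],s['ee_rot'][0][0]))
"
```

```text
tick 3 [361.3 276.7] [ 624.9 -268.2   58. ] ang -2.304
green 5 [383.4 271. ] [ 702.2 -273.8   34. ] ang -0.258
green 5 [360.2 286.4] [ 618.6 -275.1   34. ] ang -2.305
handle 0.40665829755024474 yaw 0.39977192300003983
```

The tick and green dot directions agree (−2.304 and −2.305), so the screw is tight. I'll relieve the torque, lift straight out and carry the key back, unwinding the wrist on the way.

Request:
{"fn": "servo_tool", "kwargs": {
  "targets": [
    {"tx":0,"ty":0,"tz":0,"wx":0,"wy":0,"wz":0.06,"gripper":1},
    {"tx":0,"ty":0,"tz":0.5,"wx":0,"wy":0,"wz":0.05,"gripper":1},
    {"tx":0,"ty":0,"tz":1.0,"wx":0,"wy":0,"wz":0,"gripper":1},
    {"tx":0,"ty":0,"tz":2.0,"wx":0,"wy":0,"wz":0,"gripper":1},
    {"tx":0,"ty":0,"tz":2.0,"wx":0,"wy":0,"wz":0.1,"gripper":1},
    {"tx":0,"ty":0,"tz":1.5,"wx":0,"wy":0,"wz":0.15,"gripper":1},
    {"tx":-0.6,"ty":-1.2,"tz":0,"wx":0,"wy":0,"wz":0.17,"gripper":1},
    {"tx":-0.6,"ty":-1.2,"tz":0,"wx":0,"wy":0,"wz":0.17,"gripper":1},
    {"tx":-0.6,"ty":-1.2,"tz":0,"wx":0,"wy":0,"wz":0.17,"gripper":1},
    {"tx":-0.6,"ty":-1.2,"tz":0,"wx":0,"wy":0,"wz":0.17,"gripper":1},
    {"tx":-0.6,"ty":-1.2,"tz":0,"wx":0,"wy":0,"wz":0.17,"gripper":1},
    {"tx":-0.6,"ty":-1.2,"tz":0,"wx":0,"wy":0,"wz":0.17,"gripper":1},
    {"tx":-0.6,"ty":-1.2,"tz":0,"wx":0,"wy":0,"wz":0.17,"gripper":1},
    {"tx":-0.6,"ty":-1.2,"tz":0,"wx":0,"wy":0,"wz":0.17,"gripper":1},
    {"tx":-0.6,"ty":-1.2,"tz":0,"wx":0,"wy":0,"wz":0.17,"gripper":1},
    {"tx":-0.6,"ty":-1.2,"tz":0,"wx":0,"wy":0,"wz":0.17,"gripper":1},
    {"tx":-0.6,"ty":-1.2,"tz":0,"wx":0,"wy":0,"wz":0.17,"gripper":1},
    {"tx":-0.6,"ty":-1.2,"tz":0,"wx":0,"wy":0,"wz":0.17,"gripper":1},
    {"tx":0,"ty":0,"tz":0,"wx":0,"wy":0,"wz":0.14,"gripper":1},
    {"tx":0,"ty":0,"tz":0,"wx":0,"wy":0,"wz":0,"gripper":1}
  ]
}}

```text
time_s: 21.7
position: [562.7, -399.3, 385.4]
ee_rot: [[-0.979, 0.205, -0.003], [0.205, 0.979, 0.001], [0.003, 0.001, -1.0]]
ft_force: [0.4, -0.6, -1.9]
opening: 20.7
grip_force: 85.0
```

```bash
python3 look.py w9 key stand_top
python3 - <<'E'
from h import *
im=env.capture("side"); cv2.imwrite("pics/s9.png",im)
for n in ("key","stand_top","socket","pedal_A","pedal_B","pedal_D"): print(n,pin("side",n))
x,y=project("side",[564,-400,100]).astype(int); c=im[y-60:y+60,x-75:x+75]
f=lambda P:((project("side",P)-[x-75,y-60])*5+2).round(1)
s=env.state(); p=s["position"]; print("tip",f([p[0],p[1],p[2]-280.6]),"hole",f([564.3,-399.7,92]))
cv2.imwrite("pics/s9c.png",cv2.resize(c,None,fx=5,fy=5,interpolation=2))
E
```

```text
21.7 [ 562.7 -399.3  385.4] [-7.110e-01  4.020e-01  1.070e-01  1.279e+00 -1.000e-03 -5.050e-01] yaw 2.9356 20.7 [ 0.4 -0.6 -1.9]
key [(0.56, [561.6, -396.9, 104.7])]
stand_top []
key [(0.72, [563.5, -396.6, 103.6]), (0.31, [406.4, -67.4, 0.1])]
stand_top [(0.61, [402.1, -303.1, -1.5]), (0.56, [563.8, -403.3, 88.5])]
socket [(0.53, [640.0, -253.9, 34.5])]
pedal_A [(0.92, [451.6, 65.1, 0.4])]
pedal_B [(0.73, [448.1, -73.9, 1.6])]
pedal_D [(0.76, [442.7, -296.9, -1.0])]
tip [379.5 294. ] hole [375.7 315.3]
```

View pics/s9c.png

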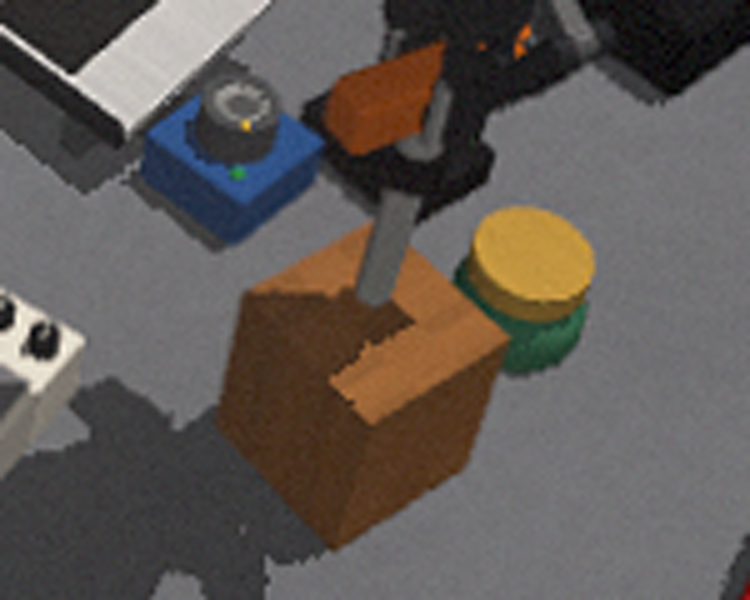

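The crop shows the key tip at (375,298), slightly up-left of the projected position, over the shaded stand top. The tick still lines up with the green dot. I'll correct by about 3 mm and descend.

Request:
{"fn": "servo_tool", "kwargs": {
  "targets": [
    {"tx":0.25,"ty":-0.3,"tz":0,"wx":0,"wy":0,"wz":0,"gripper":1},
    {"tx":0,"ty":0,"tz":-0.8,"wx":0,"wy":0,"wz":0,"gripper":1},
    {"tx":0,"ty":0,"tz":-0.6,"wx":0,"wy":0,"wz":0,"gripper":1},
    {"tx":0,"ty":0,"tz":-0.3,"wx":0,"wy":0,"wz":0,"gripper":1},
    {"tx":0,"ty":0,"tz":-0.3,"wx":0,"wy":0,"wz":0,"gripper":1},
    {"tx":0,"ty":0,"tz":-0.3,"wx":0,"wy":0,"wz":0,"gripper":1},
    {"tx":0,"ty":0,"tz":0,"wx":0,"wy":0,"wz":0,"gripper":1}
  ]
}}

```text
time_s: 23.08
position: [565.9, -402.2, 363.4]
ee_rot: [[-0.979, 0.203, -0.0], [0.203, 0.979, 0.0], [0.0, 0.0, -1.0]]
ft_force: [0.1, -0.5, -1.8]
opening: 21.1
grip_force: 85.0
```

The tip should be at about 83, below the rim at 92, with no contact. Continuing down.

Request:
{"fn": "servo_tool", "kwargs": {
  "targets": [
    {"tx":0,"ty":0,"tz":-0.5,"wx":0,"wy":0,"wz":0,"gripper":1},
    {"tx":0,"ty":0,"tz":-1.0,"wx":0,"wy":0,"wz":0,"gripper":1},
    {"tx":0,"ty":0,"tz":-1.5,"wx":0,"wy":0,"wz":0,"gripper":1},
    {"tx":0,"ty":0,"tz":-1.5,"wx":0,"wy":0,"wz":0,"gripper":1},
    {"tx":0,"ty":0,"tz":-1.5,"wx":0,"wy":0,"wz":0,"gripper":1},
    {"tx":0,"ty":0,"tz":-0.8,"wx":0,"wy":0,"wz":0,"gripper":1},
    {"tx":0,"ty":0,"tz":-0.4,"wx":0,"wy":0,"wz":0,"gripper":1},
    {"tx":0,"ty":0,"tz":0,"wx":0,"wy":0,"wz":0,"gripper":1}
  ]
}}

```text
time_s: 24.08
position: [566.0, -402.4, 291.7]
ee_rot: [[-0.979, 0.203, 0.0], [0.203, 0.979, -0.0], [-0.0, -0.0, -1.0]]
ft_force: [0.7, 0.1, -2.4]
opening: 21.0
grip_force: 85.0
```

Request:
{"fn": "servo_tool", "kwargs": {
  "targets": [
    {"tx":0,"ty":0,"tz":-0.2,"wx":0,"wy":0,"wz":0,"gripper":1},
    {"tx":0,"ty":0,"tz":-0.2,"wx":0,"wy":0,"wz":0,"gripper":1},
    {"tx":0,"ty":0,"tz":0,"wx":0,"wy":0,"wz":0,"gripper":1}
  ]
}}

```text
time_s: 24.45
position: [566.1, -402.5, 288.4]
ee_rot: [[-0.979, 0.203, 0.001], [0.203, 0.979, -0.001], [-0.001, -0.001, -1.0]]
ft_force: [-0.9, -0.1, -0.4]
opening: 20.9
grip_force: 85.1
```

Request:
{"fn": "servo_tool", "kwargs": {
  "targets": [
    {"tx":0,"ty":0,"tz":-0.1,"wx":0,"wy":0,"wz":0,"gripper":1},
    {"tx":0,"ty":0,"tz":0,"wx":0,"wy":0,"wz":0,"gripper":0.6},
    {"tx":0,"ty":0,"tz":0,"wx":0,"wy":0,"wz":0,"gripper":0.3},
    {"tx":0,"ty":0,"tz":0,"wx":0,"wy":0,"wz":0,"gripper":0},
    {"tx":0,"ty":0,"tz":0,"wx":0,"wy":0,"wz":0,"gripper":0},
    {"tx":0,"ty":0,"tz":0,"wx":0,"wy":0,"wz":0,"gripper":0},
    {"tx":0,"ty":0,"tz":0,"wx":0,"wy":0,"wz":0,"gripper":0},
    {"tx":0,"ty":0,"tz":1.0,"wx":0,"wy":0,"wz":0,"gripper":0},
    {"tx":0,"ty":0,"tz":3.0,"wx":0,"wy":0,"wz":0,"gripper":0},
    {"tx":0,"ty":0,"tz":3.0,"wx":0,"wy":0,"wz":0,"gripper":0},
    {"tx":0,"ty":0,"tz":2.0,"wx":0,"wy":0,"wz":0,"gripper":0},
    {"tx":-2.0,"ty":1.6,"tz":0,"wx":0,"wy":0,"wz":0.1,"gripper":0},
    {"tx":-3.0,"ty":2.6,"tz":0,"wx":0,"wy":0,"wz":0.11,"gripper":0},
    {"tx":-3.0,"ty":2.6,"tz":-1.5,"wx":0,"wy":0,"wz":0.11,"gripper":0},
    {"tx":-3.0,"ty":2.6,"tz":-1.5,"wx":0,"wy":0,"wz":0.11,"gripper":0},
    {"tx":-1.4,"ty":1.2,"tz":-1.5,"wx":0,"wy":0,"wz":0,"gripper":0},
    {"tx":0,"ty":0,"tz":0,"wx":0,"wy":0,"wz":0,"gripper":0},
    {"tx":0,"ty":0,"tz":0,"wx":0,"wy":0,"wz":0,"gripper":0}
  ]
}}

```text
time_s: 26.7
position: [442.9, -297.2, 333.1]
ee_rot: [[-0.975, -0.223, 0.002], [-0.223, 0.975, -0.002], [-0.002, -0.002, -1.0]]
ft_force: [0.8, 0.4, -0.1]
opening: 85.4
grip_force: 0.0
```

```bash
python3 look.py w10 pedal_D pedal_D_foot
cat > ped.py <<'E'
import sys
from rect import *
def ped(n,cam="wrist",zt=40,img=None):
    st=env.state(); im=env.capture(cam); cv2.imwrite(f"pics/{img}.png",im)
    r=outl(cam,n,st,zt); print("outline",None if r is None else (r[0],len(r[1]),cv2.boundingRect(r[1])))
    p,f=pin(cam,n,st,n=1),pin(cam,n+"_foot",st,n=1); print(p,f)
    rr=env.outline_of(cam,n)
    if rr: print("rect at top plane",colrect(cam,im,rr[0]["region"],zt,st))
if __name__=="__main__": ped(sys.argv[1],img=sys.argv[2])
E
python3 ped.py pedal_D w11
python3 -c "
from h import *
im=env.capture('side'); print(env.state()['time_s'],pin('side','key'),pin('side','stand_top'))
a=cv2.imread('pics/w11.png'); x,y=project('side',[564,-400,110]).astype(int); c=im[y-60:y+60,x-60:x+60]
cv2.imwrite('pics/v11.png',np.hstack([cv2.resize(a,(533,400)),cv2.resize(c,(266,400)[:1]+(266,),interpolation=2) if 0 else cv2.copyMakeBorder(cv2.resize(c,(266,266),interpolation=2),0,134,0,0,0)]))"
```

```text
26.7 [ 442.9 -297.2  333.1] [-0.712  0.164 -0.325  1.079  0.    -0.937] yaw -2.9165 85.4 [ 0.8  0.4 -0.1]
pedal_D []
pedal_D_foot [(0.58, [398.2, -306.5, 1.5])]
outline (0.86, 41, (246, 136, 65, 124))
[(0.94, [438.8, -297.2, -1.5])] [(0.89, [401.4, -308.2, 0.4])]
rect at top plane ((437.7283020019531, -295.7487487792969), (96.2187728881836, 46.99658966064453), 0.2574741840362549)
27.15 [(0.28, [449.8, -73.5, -0.3])] [(0.82, [560.9, -406.6, 88.2]), (0.64, [633.8, 19.0, 46.7])]
```

View pics/v11.png

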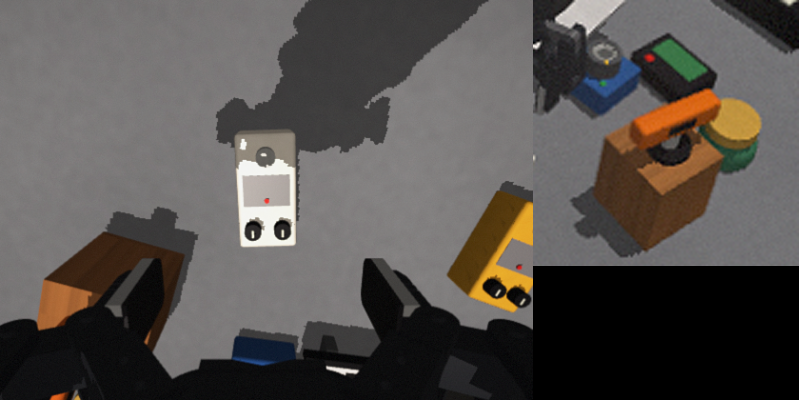

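The pedal lies at (265,185) in the wrist view and is outlined cleanly. In the side view the key stands in its stand with the flange on the wood. I'll grasp D.

Request:
{"fn": "servo_tool", "kwargs": {
  "newtons": 50,
  "targets": [
    {"tx":-0.5,"ty":0.1,"tz":-2.0,"wx":0,"wy":0,"wz":0.032,"gripper":0},
    {"tx":0,"ty":0,"tz":-4.0,"wx":0,"wy":0,"wz":0,"gripper":0},
    {"tx":0,"ty":0,"tz":-4.0,"wx":0,"wy":0,"wz":0,"gripper":0},
    {"tx":0,"ty":0,"tz":-3.0,"wx":0,"wy":0,"wz":0,"gripper":0},
    {"tx":0,"ty":0,"tz":-1.5,"wx":0,"wy":0,"wz":0,"gripper":0},
    {"tx":0,"ty":0,"tz":-0.6,"wx":0,"wy":0,"wz":0,"gripper":0},
    {"tx":0,"ty":0,"tz":0,"wx":0,"wy":0,"wz":0,"gripper":0},
    {"tx":0,"ty":0,"tz":0,"wx":0,"wy":0,"wz":0,"gripper":1},
    {"tx":0,"ty":0,"tz":0,"wx":0,"wy":0,"wz":0,"gripper":1},
    {"tx":0,"ty":0,"tz":0,"wx":0,"wy":0,"wz":0,"gripper":1},
    {"tx":0,"ty":0,"tz":0,"wx":0,"wy":0,"wz":0,"gripper":1},
    {"tx":0,"ty":0,"tz":0,"wx":0,"wy":0,"wz":0,"gripper":1}
  ]
}}

```text
time_s: 28.75
position: [437.6, -295.9, 181.8]
ee_rot: [[-0.967, -0.254, 0.002], [-0.254, 0.967, -0.002], [-0.001, -0.002, -1.0]]
ft_force: [0.3, -0.8, 5.3]
opening: 47.2
grip_force: 53.2
```

Run:
```python
from h import *
# deck pose from all cameras: pads all listed
env.capture("top"); env.capture("side")
for c in ("top","side"):
    print(c,sorted([np.round(w_from(c,d["point"]),1).tolist()+[round(d["score"],2)] for d in env.pinpoint(c,"pad1")],key=lambda a:a[1]), pin(c,"deck",n=1))
m=env.outline_of("top","deck")
# dark pads and deck outline in the top picture
im=cv2.imread("pics/top0.png"); g=cv2.cvtColor(im,cv2.COLOR_BGR2GRAY)
roi=np.zeros_like(g); roi[155:218,198:346]=1
k,l,s,ce=cv2.connectedComponentsWithStats(((g<70)&(roi>0)).astype(np.uint8))
for i in range(1,k):
    if s[i,4]>300: print("pad",s[i,4],unproj("top",ce[i],48).round(1))
```

```text
top [[402.8, -305.9, -1.5, 0.29], [649.9, -144.0, 46.9, 0.72], [640.9, -65.3, 49.6, 0.59], [640.4, 26.7, 46.1, 0.82], [627.5, 106.4, 47.5, 0.9]] [(0.67, [639.0, -17.6, 51.0])]
side [[644.9, -143.8, 48.8, 0.63], [634.2, 19.2, 46.1, 0.86], [627.2, 109.3, 52.6, 0.68], [557.8, 388.8, -0.8, 0.54]] [(0.73, [641.0, -19.9, 46.9])]
pad 757 [ 649.6 -144.5   48. ]
pad 762 [643.1 -60.   48. ]
pad 757 [636.4  25.   48. ]
pad 755 [629.7 109.7  48. ]
pad 323 [573.1 -27.1  48. ]
```

Request:
{"fn": "servo_tool", "kwargs": {
  "targets": [
    {"tx":0,"ty":0,"tz":1.5,"wx":0,"wy":0,"wz":0,"gripper":1},
    {"tx":0,"ty":0,"tz":4.0,"wx":0,"wy":0,"wz":0,"gripper":1},
    {"tx":0,"ty":0,"tz":4.0,"wx":0,"wy":0,"wz":0,"gripper":1},
    {"tx":0,"ty":0,"tz":3.5,"wx":0,"wy":0,"wz":-0.025,"gripper":1},
    {"tx":1.5,"ty":1.5,"tz":0,"wx":0,"wy":0,"wz":-0.05,"gripper":1},
    {"tx":3.0,"ty":2.5,"tz":0,"wx":0,"wy":0,"wz":-0.05,"gripper":1},
    {"tx":3.0,"ty":2.5,"tz":0,"wx":0,"wy":0,"wz":-0.05,"gripper":1},
    {"tx":3.0,"ty":2.5,"tz":0,"wx":0.004,"wy":-0.05,"wz":0,"gripper":1},
    {"tx":3.0,"ty":2.5,"tz":0,"wx":0.004,"wy":-0.05,"wz":0,"gripper":1},
    {"tx":2.5,"ty":2.0,"tz":0,"wx":0.004,"wy":-0.05,"wz":0,"gripper":1},
    {"tx":1.5,"ty":1.3,"tz":0,"wx":0.004,"wy":-0.05,"wz":0,"gripper":1},
    {"tx":0,"ty":0,"tz":0,"wx":0,"wy":0,"wz":0,"gripper":1},
    {"tx":0,"ty":0,"tz":0,"wx":0,"wy":0,"wz":0,"gripper":1}
  ]
}}

```text
time_s: 30.72
position: [611.1, -147.4, 310.5]
ee_rot: [[-0.977, -0.082, 0.196], [-0.08, 0.997, 0.016], [-0.197, -0.0, -0.98]]
ft_force: [-0.3, -0.0, -1.3]
opening: 47.5
grip_force: 52.4
```

Run:
```python
from h import *
s=env.state(); R=np.array(s["ee_rot"]); p=np.array(s["position"])
print(p,R.round(3).tolist(),s["opening"],"bottom centre",p+R[:,2]*181.8)
im=env.capture("side"); 
print(pin("side","pedal_D",n=2),pin("side","pedal_D_foot",n=1))
```

```text
[ 611.14953463 -147.35713985  310.45255441] [[-0.977, -0.082, 0.196], [-0.08, 0.997, 0.016], [-0.197, -0.0, -0.98]] 47.53974726118167 bottom centre [ 646.84859289 -144.46769044  132.21544178]
[(0.77, [652.4, -145.1, 132.0]), (0.54, [450.5, 66.5, 2.6])] [(0.57, [609.1, -148.1, 121.8])]
```

Request:
{"fn": "servo_tool", "kwargs": {
  "targets": [
    {"tx":0.1,"ty":0,"tz":-1.5,"wx":0,"wy":0,"wz":0,"gripper":1},
    {"tx":0,"ty":0,"tz":-2.5,"wx":0,"wy":0,"wz":0,"gripper":1},
    {"tx":0,"ty":0,"tz":-2.0,"wx":0,"wy":0,"wz":0,"gripper":1},
    {"tx":0,"ty":0,"tz":-1.2,"wx":0,"wy":0,"wz":0,"gripper":1},
    {"tx":0,"ty":0,"tz":-0.5,"wx":0,"wy":0,"wz":0,"gripper":1},
    {"tx":0,"ty":0,"tz":-0.3,"wx":0,"wy":0,"wz":0,"gripper":1},
    {"tx":0,"ty":0,"tz":0,"wx":0,"wy":0,"wz":0,"gripper":1}
  ]
}}

```text
time_s: 31.75
position: [613.3, -147.5, 231.2]
ee_rot: [[-0.976, -0.082, 0.2], [-0.081, 0.997, 0.016], [-0.2, -0.001, -0.98]]
ft_force: [0.6, 0.6, -0.2]
opening: 47.4
grip_force: 52.4
```

Request:
{"fn": "servo_tool", "kwargs": {
  "targets": [
    {"tx":0,"ty":0,"tz":-0.2,"wx":0,"wy":0,"wz":0,"gripper":1},
    {"tx":0,"ty":0,"tz":-0.1,"wx":0,"wy":0,"wz":0,"gripper":1},
    {"tx":0,"ty":0,"tz":-0.1,"wx":0,"wy":0,"wz":0,"gripper":1},
    {"tx":0,"ty":0,"tz":0,"wx":0,"wy":0,"wz":0,"gripper":1}
  ]
}}

```text
time_s: 32.25
position: [612.9, -147.3, 226.7]
ee_rot: [[-0.977, -0.082, 0.199], [-0.08, 0.997, 0.016], [-0.199, -0.0, -0.98]]
ft_force: [-0.0, 0.1, -1.6]
opening: 47.6
grip_force: 52.4
```

Request:
{"fn": "servo_tool", "kwargs": {
  "targets": [
    {"tx":0,"ty":0,"tz":-0.1,"wx":0,"wy":0,"wz":0,"gripper":1},
    {"tx":0,"ty":0,"tz":-0.1,"wx":0,"wy":0,"wz":0,"gripper":1},
    {"tx":0,"ty":0,"tz":0,"wx":0,"wy":0,"wz":0,"gripper":1}
  ]
}}

```text
time_s: 32.62
position: [613.0, -147.3, 226.3]
ee_rot: [[-0.977, -0.082, 0.199], [-0.081, 0.997, 0.016], [-0.2, -0.001, -0.98]]
ft_force: [-5.1, 1.7, 7.9]
opening: 47.2
grip_force: 53.6
```

Request:
{"fn": "servo_tool", "kwargs": {
  "targets": [
    {"tx":0,"ty":0,"tz":0,"wx":0,"wy":0,"wz":0,"gripper":0.3},
    {"tx":0,"ty":0,"tz":0,"wx":0,"wy":0,"wz":0,"gripper":0.2},
    {"tx":0,"ty":0,"tz":0,"wx":0,"wy":0,"wz":0,"gripper":0.1},
    {"tx":0,"ty":0,"tz":0,"wx":0,"wy":0,"wz":0,"gripper":0.1},
    {"tx":0,"ty":0,"tz":0,"wx":0,"wy":0,"wz":0,"gripper":0.1},
    {"tx":-0.2,"ty":0,"tz":1.0,"wx":0,"wy":0,"wz":0,"gripper":0.1},
    {"tx":-0.6,"ty":-0.05,"tz":3.0,"wx":0,"wy":0,"wz":0,"gripper":0.1},
    {"tx":-0.8,"ty":-0.08,"tz":4.0,"wx":0,"wy":0,"wz":0,"gripper":0},
    {"tx":-2.0,"ty":1.0,"tz":1.0,"wx":0,"wy":0,"wz":-0.03,"gripper":0},
    {"tx":-3.5,"ty":1.8,"tz":0.8,"wx":-0.004,"wy":0.05,"wz":-0.05,"gripper":0},
    {"tx":-3.5,"ty":1.8,"tz":0.5,"wx":-0.004,"wy":0.05,"wz":-0.05,"gripper":0},
    {"tx":-3.5,"ty":1.8,"tz":0.5,"wx":-0.004,"wy":0.05,"wz":-0.05,"gripper":0},
    {"tx":-2.6,"ty":1.2,"tz":0,"wx":-0.004,"wy":0.05,"wz":-0.05,"gripper":0},
    {"tx":0,"ty":0,"tz":0,"wx":0,"wy":0,"wz":0,"gripper":0},
    {"tx":0,"ty":0,"tz":0,"wx":0,"wy":0,"wz":0,"gripper":0}
  ]
}}

```text
time_s: 34.5
position: [446.6, -72.9, 333.4]
ee_rot: [[-0.989, 0.145, 0.001], [0.145, 0.989, -0.027], [-0.005, -0.026, -1.0]]
ft_force: [0.9, -0.0, -0.1]
opening: 85.6
grip_force: 0.0
```

```bash
python3 ped.py pedal_B w12
python3 - <<'E'
from h import *
s=env.state(); print(s["time_s"],s["position"],"yaw",np.arctan2(s["ee_rot"][1][0],s["ee_rot"][0][0]),np.round(s["ee_rot"],3)[:,2],s["qpos"].round(2))
env.capture("side"); env.capture("top")
for c in ("side","top"): print(pin(c,"pedal_D"),pin(c,"pedal_D_foot",n=1),pin(c,"pedal_B",n=1),pin(c,"pedal_A",n=1))
E
```

```text
outline (0.95, 55, (257, 141, 65, 122))
[(0.71, [452.3, -75.2, -2.1])] [(0.74, [414.3, -62.7, -0.8])]
rect at top plane ((446.71832275390625, -69.64480590820312), (48.70403289794922, 95.9091567993164), -0.14471818506717682)
34.75 [446.5119974  -72.98099343 332.78814135] yaw 2.9955076440664756 [-0.001 -0.026 -1.   ] [-0.3   0.02 -0.49  1.06 -0.03 -0.15]
[(0.72, [650.9, -142.0, 47.4])] [(0.83, [612.9, -145.5, 38.0])] [(0.81, [447.0, -70.7, -0.9])] []
[(0.8, [656.7, -144.2, 46.7])] [(0.63, [613.2, -149.3, 40.6])] [(0.44, [639.1, -252.7, 38.4])] [(0.66, [455.0, 72.5, 1.6])]
```

View pics/w12.png

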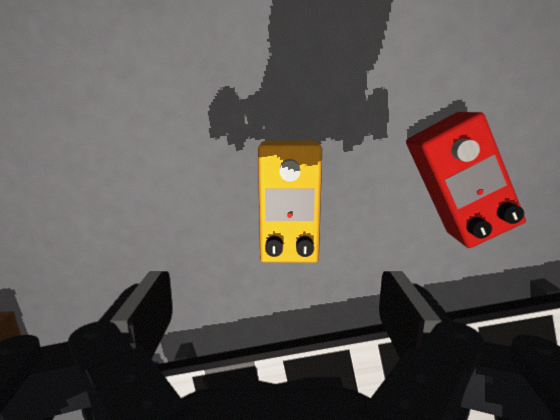

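D sits within a few mm of pad0. In this view yellow B is at (290,202), square to the gripper. Red A is at (466,180), well clear of the fingers. Grasping B, with a small 0.026 rad tilt correction.

Request:
{"fn": "servo_tool", "kwargs": {
  "targets": [
    {"tx":0.05,"ty":0.3,"tz":-2.0,"wx":0.026,"wy":0,"wz":0,"gripper":0},
    {"tx":0,"ty":0,"tz":-4.0,"wx":0,"wy":0,"wz":0,"gripper":0},
    {"tx":0,"ty":0,"tz":-4.0,"wx":0,"wy":0,"wz":0,"gripper":0},
    {"tx":0,"ty":0,"tz":-3.0,"wx":0,"wy":0,"wz":0,"gripper":0},
    {"tx":0,"ty":0,"tz":-1.5,"wx":0,"wy":0,"wz":0,"gripper":0},
    {"tx":0,"ty":0,"tz":-0.6,"wx":0,"wy":0,"wz":0,"gripper":0},
    {"tx":0,"ty":0,"tz":0,"wx":0,"wy":0,"wz":0,"gripper":0},
    {"tx":0,"ty":0,"tz":0,"wx":0,"wy":0,"wz":0,"gripper":1},
    {"tx":0,"ty":0,"tz":0,"wx":0,"wy":0,"wz":0,"gripper":1},
    {"tx":0,"ty":0,"tz":0,"wx":0,"wy":0,"wz":0,"gripper":1},
    {"tx":0,"ty":0,"tz":0,"wx":0,"wy":0,"wz":0,"gripper":1},
    {"tx":0,"ty":0,"tz":0,"wx":0,"wy":0,"wz":0,"gripper":1}
  ]
}}

```text
time_s: 36.75
position: [447.1, -69.9, 182.7]
ee_rot: [[-0.989, 0.145, -0.0], [0.145, 0.989, -0.001], [-0.0, -0.001, -1.0]]
ft_force: [-0.9, 0.7, 6.3]
opening: 47.0
grip_force: 53.3
```

Request:
{"fn": "servo_tool", "kwargs": {
  "targets": [
    {"tx":0,"ty":0,"tz":1.5,"wx":0,"wy":0,"wz":0,"gripper":1},
    {"tx":0,"ty":0,"tz":4.0,"wx":0,"wy":0,"wz":0,"gripper":1},
    {"tx":0,"ty":0,"tz":4.0,"wx":0,"wy":0,"wz":0.025,"gripper":1},
    {"tx":0,"ty":0,"tz":3.5,"wx":0,"wy":0,"wz":0.05,"gripper":1},
    {"tx":1.5,"ty":0.1,"tz":0,"wx":0,"wy":0,"wz":0.05,"gripper":1},
    {"tx":3.0,"ty":0.15,"tz":0,"wx":0,"wy":0,"wz":0.05,"gripper":1},
    {"tx":3.0,"ty":0.15,"tz":0,"wx":0,"wy":0,"wz":0.05,"gripper":1},
    {"tx":3.0,"ty":0.1,"tz":0,"wx":0.004,"wy":-0.05,"wz":0,"gripper":1},
    {"tx":2.5,"ty":0.1,"tz":0,"wx":0.004,"wy":-0.05,"wz":0,"gripper":1},
    {"tx":1.9,"ty":0.05,"tz":0,"wx":0.004,"wy":-0.05,"wz":0,"gripper":1},
    {"tx":1.0,"ty":0,"tz":0,"wx":0.004,"wy":-0.05,"wz":0,"gripper":1},
    {"tx":0,"ty":0,"tz":-1.0,"wx":0,"wy":0,"wz":0,"gripper":1},
    {"tx":0,"ty":0,"tz":-2.5,"wx":0,"wy":0,"wz":0,"gripper":1},
    {"tx":0,"ty":0,"tz":-2.0,"wx":0,"wy":0,"wz":0,"gripper":1},
    {"tx":0,"ty":0,"tz":-1.0,"wx":0,"wy":0,"wz":0,"gripper":1},
    {"tx":0,"ty":0,"tz":0,"wx":0,"wy":0,"wz":0,"gripper":1},
    {"tx":0,"ty":0,"tz":0,"wx":0,"wy":0,"wz":0,"gripper":1}
  ]
}}

```text
time_s: 38.88
position: [605.8, -63.2, 247.5]
ee_rot: [[-0.977, -0.079, 0.198], [-0.078, 0.997, 0.015], [-0.199, -0.0, -0.98]]
ft_force: [-0.5, -0.6, -3.3]
opening: 47.4
grip_force: 52.7
```

Run:
```python
from h import *
s=env.state(); R=np.array(s["ee_rot"]); p=np.array(s["position"])
print("bottom centre",p+R[:,2]*182.5,s["ft_force"])
env.capture("side"); print(pin("side","pedal_B",n=2),pin("side","pedal_D",n=1),pin("side","pedal_A",n=1))
```

```text
bottom centre [641.92630627 -60.45078623  68.61165538] [-0.46158666 -0.55221024 -3.3180669 ]
[(0.92, [642.7, -63.5, 70.4]), (0.59, [746.7, 186.2, 0.6])] [(0.61, [652.0, -144.6, 49.0])] [(0.58, [452.7, 66.6, 2.9])]
```

Consistent with pad1. Lowering 20 mm.

Request:
{"fn": "servo_tool", "kwargs": {
  "targets": [
    {"tx":0,"ty":0,"tz":-0.8,"wx":0,"wy":0,"wz":0,"gripper":1},
    {"tx":0,"ty":0,"tz":-0.6,"wx":0,"wy":0,"wz":0,"gripper":1},
    {"tx":0,"ty":0,"tz":-0.3,"wx":0,"wy":0,"wz":0,"gripper":1},
    {"tx":0,"ty":0,"tz":-0.2,"wx":0,"wy":0,"wz":0,"gripper":1},
    {"tx":0,"ty":0,"tz":-0.1,"wx":0,"wy":0,"wz":0,"gripper":1},
    {"tx":0,"ty":0,"tz":0,"wx":0,"wy":0,"wz":0,"gripper":1}
  ]
}}

```text
time_s: 39.83
position: [605.3, -63.1, 227.1]
ee_rot: [[-0.977, -0.079, 0.197], [-0.078, 0.997, 0.016], [-0.197, -0.0, -0.98]]
ft_force: [-3.3, -0.4, 1.3]
opening: 47.2
grip_force: 53.1
```

Request:
{"fn": "servo_tool", "kwargs": {
  "targets": [
    {"tx":0,"ty":0,"tz":-0.1,"wx":0,"wy":0,"wz":0,"gripper":1},
    {"tx":0,"ty":0,"tz":0,"wx":0,"wy":0,"wz":0,"gripper":0.3},
    {"tx":0,"ty":0,"tz":0,"wx":0,"wy":0,"wz":0,"gripper":0.2},
    {"tx":0,"ty":0,"tz":0,"wx":0,"wy":0,"wz":0,"gripper":0.2},
    {"tx":0,"ty":0,"tz":0,"wx":0,"wy":0,"wz":0,"gripper":0.2},
    {"tx":-0.2,"ty":0,"tz":1.0,"wx":0,"wy":0,"wz":0,"gripper":0.2},
    {"tx":-0.6,"ty":-0.05,"tz":3.0,"wx":0,"wy":0,"wz":0,"gripper":0.2},
    {"tx":-0.8,"ty":-0.08,"tz":4.0,"wx":0,"wy":0,"wz":0,"gripper":0},
    {"tx":-2.0,"ty":2.0,"tz":1.0,"wx":-0.004,"wy":0.05,"wz":0,"gripper":0},
    {"tx":-3.2,"ty":3.0,"tz":0.7,"wx":-0.004,"wy":0.05,"wz":0,"gripper":0},
    {"tx":-3.2,"ty":3.2,"tz":0.5,"wx":-0.004,"wy":0.05,"wz":0,"gripper":0},
    {"tx":-3.2,"ty":3.0,"tz":0.5,"wx":-0.004,"wy":0.05,"wz":0.1,"gripper":0},
    {"tx":-2.1,"ty":2.0,"tz":0,"wx":0,"wy":0,"wz":0.13,"gripper":0},
    {"tx":0,"ty":0,"tz":0,"wx":0,"wy":0,"wz":0,"gripper":0},
    {"tx":0,"ty":0,"tz":0,"wx":0,"wy":0,"wz":0,"gripper":0}
  ]
}}

```text
time_s: 41.7
position: [453.1, 67.3, 333.4]
ee_rot: [[-0.953, -0.303, -0.0], [-0.303, 0.953, 0.001], [-0.0, 0.001, -1.0]]
ft_force: [0.3, 0.1, -0.8]
opening: 85.4
grip_force: 0.0
```

```bash
python3 ped.py pedal_A w13
python3 - <<'E'
from h import *
s=env.state(); print(s["time_s"],s["position"],"yaw",np.arctan2(s["ee_rot"][1][0],s["ee_rot"][0][0]),np.round(s["ee_rot"],3)[:,2],s["qpos"].round(2))
env.capture("side"); env.capture("top")
for c in ("side","top"): print(pin(c,"pedal_D",n=1),pin(c,"pedal_B",n=1),pin(c,"pedal_B_foot",n=1),pin(c,"pedal_A",n=1))
E
```

```text
outline (0.98, 53, (244, 137, 69, 124))
[(0.91, [452.9, 69.7, -3.4])] [(0.79, [416.6, 53.4, 2.8])]
rect at top plane ((448.339599609375, 69.48941040039062), (96.17134094238281, 47.802276611328125), 0.37396663427352905)
41.95 [453.06617444  67.02942747 332.72092736] yaw -2.833858610478967 [-0.002  0.002 -1.   ] [ 0.01  0.03 -0.47  1.07  0.   -0.3 ]
[(0.6, [652.4, -144.2, 47.3])] [(0.57, [642.2, -60.7, 49.5])] [(0.93, [600.1, -66.6, 40.5])] [(0.74, [682.2, -397.7, -1.6])]
[] [(0.94, [641.8, -61.3, 51.1])] [(0.54, [560.7, 393.6, 3.4])] [(0.74, [414.8, 59.7, 1.5])]
```

Outline fits 96 x 48 mm, so A is at (448.5, 69.5), yaw 0.374. Grasping it.

Request:
{"fn": "servo_tool", "kwargs": {
  "targets": [
    {"tx":-0.45,"ty":0.23,"tz":-2.0,"wx":0,"wy":0,"wz":0.066,"gripper":0},
    {"tx":0,"ty":0,"tz":-4.0,"wx":0,"wy":0,"wz":0,"gripper":0},
    {"tx":0,"ty":0,"tz":-4.0,"wx":0,"wy":0,"wz":0,"gripper":0},
    {"tx":0,"ty":0,"tz":-3.0,"wx":0,"wy":0,"wz":0,"gripper":0},
    {"tx":0,"ty":0,"tz":-1.5,"wx":0,"wy":0,"wz":0,"gripper":0},
    {"tx":0,"ty":0,"tz":-0.6,"wx":0,"wy":0,"wz":0,"gripper":0},
    {"tx":0,"ty":0,"tz":0,"wx":0,"wy":0,"wz":0,"gripper":0},
    {"tx":0,"ty":0,"tz":0,"wx":0,"wy":0,"wz":0,"gripper":1},
    {"tx":0,"ty":0,"tz":0,"wx":0,"wy":0,"wz":0,"gripper":1},
    {"tx":0,"ty":0,"tz":0,"wx":0,"wy":0,"wz":0,"gripper":1},
    {"tx":0,"ty":0,"tz":0,"wx":0,"wy":0,"wz":0,"gripper":1},
    {"tx":0,"ty":0,"tz":0,"wx":0,"wy":0,"wz":0,"gripper":1}
  ]
}}

```text
time_s: 43.95
position: [448.7, 69.8, 182.7]
ee_rot: [[-0.93, -0.366, -0.0], [-0.366, 0.93, 0.001], [-0.0, 0.001, -1.0]]
ft_force: [-1.2, 0.0, 7.2]
opening: 47.2
grip_force: 53.0
```

Request:
{"fn": "servo_tool", "kwargs": {
  "targets": [
    {"tx":0,"ty":0,"tz":1.5,"wx":0,"wy":0,"wz":0,"gripper":1},
    {"tx":0,"ty":0,"tz":4.0,"wx":0,"wy":0,"wz":0,"gripper":1},
    {"tx":0,"ty":0,"tz":4.0,"wx":0,"wy":0,"wz":-0.044,"gripper":1},
    {"tx":0,"ty":0,"tz":3.5,"wx":0,"wy":0,"wz":-0.06,"gripper":1},
    {"tx":1.5,"ty":0.4,"tz":0,"wx":0,"wy":0,"wz":-0.06,"gripper":1},
    {"tx":2.7,"ty":0.6,"tz":0,"wx":0,"wy":0,"wz":-0.06,"gripper":1},
    {"tx":2.7,"ty":0.7,"tz":0,"wx":0,"wy":0,"wz":-0.07,"gripper":1},
    {"tx":2.7,"ty":0.7,"tz":0,"wx":0.004,"wy":-0.05,"wz":0,"gripper":1},
    {"tx":2.2,"ty":0.6,"tz":0,"wx":0.004,"wy":-0.05,"wz":0,"gripper":1},
    {"tx":1.6,"ty":0.4,"tz":0,"wx":0.004,"wy":-0.05,"wz":0,"gripper":1},
    {"tx":1.0,"ty":0.2,"tz":0,"wx":0.004,"wy":-0.05,"wz":0,"gripper":1},
    {"tx":0,"ty":0,"tz":-1.0,"wx":0,"wy":0,"wz":0,"gripper":1},
    {"tx":0,"ty":0,"tz":-2.5,"wx":0,"wy":0,"wz":0,"gripper":1},
    {"tx":0,"ty":0,"tz":-2.0,"wx":0,"wy":0,"wz":0,"gripper":1},
    {"tx":0,"ty":0,"tz":-1.0,"wx":0,"wy":0,"wz":0,"gripper":1},
    {"tx":0,"ty":0,"tz":0,"wx":0,"wy":0,"wz":0,"gripper":1},
    {"tx":0,"ty":0,"tz":0,"wx":0,"wy":0,"wz":0,"gripper":1}
  ]
}}

```text
time_s: 46.08
position: [592.3, 105.9, 247.5]
ee_rot: [[-0.977, -0.081, 0.198], [-0.079, 0.997, 0.018], [-0.199, 0.002, -0.98]]
ft_force: [-0.0, -0.1, -2.5]
opening: 47.3
grip_force: 52.2
```

Run:
```python
from h import *
s=env.state(); R=np.array(s["ee_rot"]); p=np.array(s["position"])
print("bottom centre",p+R[:,2]*182.5,s["ft_force"])
env.capture("side"); print(pin("side","pedal_A",n=2),pin("side","pedal_D",n=1),pin("side","pedal_B",n=1))
```

```text
bottom centre [628.45215214 109.1853249   68.63608627] [-0.04168324 -0.06363005 -2.48446666]
[(0.78, [630.0, 105.3, 69.6]), (0.2, [779.6, -131.7, -1.1])] [(0.78, [653.4, -143.3, 46.2])] [(0.8, [642.7, -60.8, 47.9])]
```

Request:
{"fn": "servo_tool", "kwargs": {
  "targets": [
    {"tx":0,"ty":0,"tz":-0.8,"wx":0,"wy":0,"wz":0,"gripper":1},
    {"tx":0,"ty":0,"tz":-0.6,"wx":0,"wy":0,"wz":0,"gripper":1},
    {"tx":0,"ty":0,"tz":-0.3,"wx":0,"wy":0,"wz":0,"gripper":1},
    {"tx":0,"ty":0,"tz":-0.2,"wx":0,"wy":0,"wz":0,"gripper":1},
    {"tx":0,"ty":0,"tz":-0.1,"wx":0,"wy":0,"wz":0,"gripper":1},
    {"tx":0,"ty":0,"tz":0,"wx":0,"wy":0,"wz":0,"gripper":1}
  ]
}}

```text
time_s: 47.02
position: [591.8, 105.9, 227.1]
ee_rot: [[-0.977, -0.081, 0.197], [-0.079, 0.997, 0.018], [-0.197, 0.002, -0.98]]
ft_force: [-3.0, 0.9, 3.5]
opening: 47.1
grip_force: 52.7
```

Request:
{"fn": "servo_tool", "kwargs": {
  "targets": [
    {"tx":0,"ty":0,"tz":-0.05,"wx":0,"wy":0,"wz":0,"gripper":1},
    {"tx":0,"ty":0,"tz":0,"wx":0,"wy":0,"wz":0,"gripper":0.3},
    {"tx":0,"ty":0,"tz":0,"wx":0,"wy":0,"wz":0,"gripper":0.2},
    {"tx":0,"ty":0,"tz":0,"wx":0,"wy":0,"wz":0,"gripper":0.2},
    {"tx":0,"ty":0,"tz":0,"wx":0,"wy":0,"wz":0,"gripper":0.2},
    {"tx":-0.2,"ty":0,"tz":1.0,"wx":0,"wy":0,"wz":0,"gripper":0.2},
    {"tx":-0.6,"ty":-0.05,"tz":3.0,"wx":0,"wy":0,"wz":0,"gripper":0.2},
    {"tx":-0.8,"ty":-0.08,"tz":4.0,"wx":0,"wy":0,"wz":0,"gripper":0},
    {"tx":-2.0,"ty":2.0,"tz":2.0,"wx":-0.004,"wy":0.05,"wz":0,"gripper":0},
    {"tx":-3.5,"ty":4.0,"tz":2.0,"wx":-0.004,"wy":0.05,"wz":0,"gripper":0},
    {"tx":-3.5,"ty":4.0,"tz":2.0,"wx":-0.004,"wy":0.05,"wz":0,"gripper":0},
    {"tx":-3.5,"ty":4.0,"tz":2.0,"wx":-0.004,"wy":0.05,"wz":0,"gripper":0},
    {"tx":-2.0,"ty":4.0,"tz":0,"wx":0,"wy":0,"wz":0,"gripper":0},
    {"tx":0,"ty":0,"tz":0,"wx":0,"wy":0,"wz":0,"gripper":0},
    {"tx":0,"ty":0,"tz":0,"wx":0,"wy":0,"wz":0,"gripper":0}
  ]
}}

```text
time_s: 48.9
position: [430.9, 284.5, 386.6]
ee_rot: [[-0.997, -0.082, -0.001], [-0.082, 0.997, 0.002], [0.001, 0.002, -1.0]]
ft_force: [-0.7, -1.0, 0.1]
opening: 85.4
grip_force: 0.0
```

Run:
```python
from h import *
a=env.capture("side"); b=env.capture("top"); print(env.state()["time_s"],env.state()["ft_force"])
for c in ("side","top"):
    for n in "ABD": print(c,n,pin(c,"pedal_"+n,n=1),pin(c,f"pedal_{n}_foot",n=1))
    print(pin(c,"key",n=1),pin(c,"stand_top",n=1))
cv2.imwrite("pics/fin.png",np.vstack([np.hstack([cv2.resize(a[150:400,200:480],(400,357)),cv2.resize(b[130:270,190:440],(400,224)) if 0 else cv2.copyMakeBorder(cv2.resize(b[130:270,190:440],(400,224)),0,133,0,0,0)])]))
```

```text
49.0 [-0.32397151 -0.15348873  0.67485367]
side A [(0.92, [629.2, 105.0, 48.8])] [(0.9, [587.7, 103.8, 39.8])]
side B [(0.68, [713.1, -292.6, -1.7])] [(0.74, [602.1, -65.0, 42.1])]
side D [(0.97, [650.0, -144.9, 48.5])] [(0.74, [640.7, -59.3, 48.2])]
[(0.7, [776.8, 8.5, -5.3])] [(0.66, [563.6, -403.8, 86.7])]
top A [(0.8, [630.6, 113.1, 49.4])] []
top B [(0.79, [642.7, -63.9, 51.7])] [(0.82, [607.0, -64.9, 41.6])]
top D [(0.86, [656.8, -142.4, 49.4])] [(0.63, [613.2, -147.1, 40.5])]
[(0.95, [568.0, -404.2, 3.4])] [(0.92, [565.1, -397.5, 93.1])]
```

View pics/fin.png

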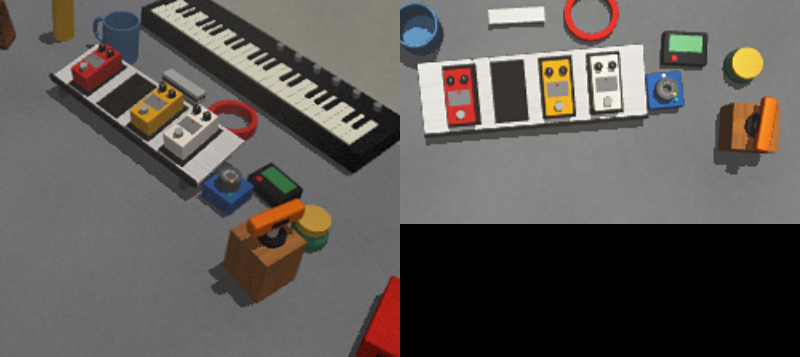

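The pictures show red, yellow and white centred on pads 3, 1 and 0 with footswitches to the low edge. The key stands in its stand and the other things haven't moved. Handing in.

```bash
python3 -c "
from station import env; print(env.finish_job())"
```

```text
the job is handed in; nothing more can be done
None
```

The job is handed in, with no verdict returned: the screw is at its stop, the key is back upright in its stand, and the red, yellow and white pedals sit on pads 3, 1 and 0 with footswitches to the low edge.

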